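Push a pastel box home on a sloped studio rack

TASK

Put the pastel box away: lay it on the open lower part of the sloped rack with its notched end facing up the slope and let go of it. Then push it up the ramp, under the low wire shelf, until the notch has gone over the tongue of the wooden top stop and both prongs meet the stop; press it home for a moment with a firm push (about 10 N), not so hard that the clamped stop slips, and leave it resting squarely against the stop. Leave the mug, tape roll and ink jar where they stand.

Things in the scene. Friction and masses are not known exactly. Their poses are not given: they have to be found in the camera images.
- pastel_box: Loose open wooden box holding six pastels, 120 long (its x) x 56 wide x 28 mm high, 0.2 to 0.42 kg. Origin: centre of the underside, z up. The +x end is notched: two prongs 14 wide, 22 mm long, either side of a full-height slot 28 mm wide; the -x end is a plain wall. Starts flat on the table, any way round. Grip it across its width; it stays by friction where left on the ramp.
- notch_end (a point): On pastel_box: the middle between the two prong tips, at underside level: 60 mm along +x from its origin.
- rack: Fixed plywood ramp, 325 x 180 mm, rising at 10 degrees along its x (roughly towards the robot's left), no side rails. Origin: on the table under its middle; x level, uphill; z up. A shelf of 6 mm cross wires (18 mm gaps) lies parallel over the upper ramp, 50 mm off it, its posts 83 mm either side of the centre line. The box passes under it; the gripper's body does not.
- ramp_foot (a point): On rack: middle of the ramp surface's lower edge, 12 mm above the table; the surface rises from here at 10 degrees along rack x. The first 150 mm of slope are open above.
- shelf_edge (a point): On rack: underside of the shelf's lowest wire on the centre line, 150 mm up the slope from ramp_foot, 50 mm off the surface. When the box is home its rear wall is 4 to 13 mm inside this wire, out of reach of an upright tool: lean the tool back towards the foot by about 40 to 45 degrees, fingertips leading uphill.
- stop: Wooden bar across the ramp, 110 wide, 34 mm high, clamped 274 to 283 mm up the slope from ramp_foot; it slips above about 30 N. Origin: middle of its flat face on the ramp surface; x up the slope, z off the surface. A round-nosed tongue 20 wide, 24 high juts 18 mm from the face towards the foot, for the box's notch. Box home: prong tips on the face, notch_end at this origin.
- mug: Bystander: white mug, 80 mm across, 90 mm high, upright. Origin: centre of underside.
- tape: Bystander: empty cardboard tape ring lying flat, 90 mm across, 25 mm high. Origin: centre of underside.
- ink: Bystander: jar of ink, 60 mm across, 110 mm high. Origin: centre of underside.
Mind the look-alikes: they are no part of the job. Of the things that look like the pastel_box, take the one that is farthest to the robot's left at the start.

How it is judged:
By the outcome, as a careful person would: the job done as asked, in the order asked, and still so for the second after the job is handed in, with the robot touching nothing.
It also fails if it takes over 54 s, if anything falls off the work surface, if the arm or the gripper's body presses on something with over 40 N, if the wrist force passes 120 N, or if a joint passes its speed limit or range.

ROBOT

A 7-joint arm with a two-finger parallel gripper is mounted at the origin on the work surface. World frame = base frame: x ahead of the robot, y to its left, z up, the work surface at z = 0. Lengths are in m, angles in rad, forces in N, time in s.
With the tool pointing down it reaches from about 0.425 to 0.925 m from the base axis. Payload 6.8 kg.
Tool frame: the origin (TCP) lies on the centre line of the jaws, within the pads' length; the fingertips stand 25 mm ahead of it and the grasp point (between the pads) lies 6 mm ahead of it; z points along the fingers, y is the line along which they close (so a half turn about z gives the same grasp; the last joint's range is limited). The gripper opens to 85 mm and grips with 20 to 120 N. Pads are 22 mm wide; open, the fingers measure 114 mm over their backs; the gripper's body (76 mm by 85 mm) begins 54 mm behind the grasp point. The pads swing forward as they close: fully open they stand 13 mm farther back than shut.
Start: joints at [-1.302, 0.477, 0.022, 1.555, -0.011, 1.109, -0.083], TCP at [0.248, 0.628, 0.256] pointing down, gripper open.
Joint ranges: [-2.96, 2.96], [-0.34, 2.1], [-1.41, 1.46], [0.24, 2.44], [-1.37, 4.51], [0.17, 1.92], [-2.96, 2.96]. Speed limits (rad/s): [2.39, 2.39, 3.14, 3.14, 3.14, 3.14, 3.14].

INTERFACE

Orientations are given as a rotation vector (axis times angle).
In Python, from bench import status, imaging, workorder gives the robot as it stands.
- The arm moves only by the tool send_rows, never from a script. Its argument "steps" is a list of rows, each an object of numbers: "dx", "dy", "dz": the shift along the tool's x, y, z in cm; "yaw": the turn about the tool's z in degrees; "gripper": the opening, from 0 (shut) to 1 (fully open). A call has 1 to 5 rows; each row is the pose to reach, as a shift and turn from the pose commanded when the call began, along the tool's axes at that moment; what a row does not reach only later rows make up. A row lasts 1/8 s, in which the tool goes at most 62.5 mm and 10.7 degrees, less where a joint would pass 70% of its speed; a pose out of reach is approached as far as the arm can. A call with a gripper value outside its range is refused whole. The fingers move at their own pace and stop on an object; "force" is the grip in N (left out, the last holds). Time passes only in rows, so rows that repeat a pose let the fingers close. It gives the time, the measured TCP pose, the force, the opening and the grip force at its end, in the units of the state.
- status.get_obs(): the state, without advancing time (a new reading comes with each control period).
- imaging.grab_frame(name): name is "side" or "top"; returns a dict with "color" (384x512x3 uint8, red, green, blue), "depth" (384x512 float32, m along the optical axis (not along the pixel's ray), 0 where there is no reading), "K" (3x3 intrinsics, pixels), "R" (3x3) and "t" (3): a world point X has camera coordinates R X + t. Camera axes: x right, y down, z forward; pixel columns grow to the right and rows downward; lengths in m; the calibration is good to about 2 mm. A picture is of the moment at which its call begins.
- workorder.hand_in(): hands the job in; it is judged then, once.
The state is a dict: "clock": time; "joints": joint angles; "qvel": joint speeds; "tau": joint torques, N m; "tcp_pos": TCP position; "orientation": TCP orientation; "contact_force": force on the tool from outside, world axes, zero at the start; "moment": the same for the moment, N m; "grip_width": finger opening in m; "gripper_force": force on a finger pad.
Only numpy, scipy, OpenCV 4.12 (cv2) and the standard library are available. Lean on these libraries where they do the work, as an engineer would, in place of code of your own. Each camera call takes 0.05 s, during which the arm holds its last target. There are 200 camera calls.

## Working session

There is one attempt and no reset: what is moved stays moved. The work goes in short steps, Python scripts to look and compute and a tool call to move; the robot and the scene stay as the last step left them, time stands still between calls to the robot, and variables do not carry over. Pictures are saved under pics/ and viewed, at most 10 in all, crops included, and the job is handed in when it is done.

Besides the shell and the picture viewer there is one more tool, called in YAML: its name, and indented under it one key for each argument. send_rows: Moves the arm, as the interface text tells. Its arguments: {"type":"object","properties":{"steps":{"type":"array"},"force":{"type":"number"}},"required":["steps"]}

```bash
mkdir -p pics; cat > h.py <<'E'
import numpy as np, cv2
from bench import status, imaging, workorder
from scipy.spatial.transform import Rotation as Ro
def grab(n):
    f=imaging.grab_frame(n); np.savez('last_%s.npz'%n,**f); return f
def save(f,name,crop=None,s=1):
    im=f['color'][:,:,::-1]
    if crop: im=im[crop[1]:crop[3],crop[0]:crop[2]]
    cv2.imwrite('pics/'+name,cv2.resize(im,None,fx=s,fy=s,interpolation=cv2.INTER_CUBIC))
def pts(f):
    d=f['depth'].astype(float);v,u=np.indices(d.shape)
    P=np.stack([(u-f['K'][0,2])/f['K'][0,0]*d,(v-f['K'][1,2])/f['K'][1,1]*d,d],-1)
    X=(P-f['t'])@f['R']; X[d<=0]=np.nan; return X
E
python3 - <<'E'
from h import *
o=status.get_obs(); print({k:np.round(v,3) for k,v in o.items()}); print(Ro.from_rotvec(o['orientation']).as_matrix().round(3))
a=grab('top');b=grab('side')
im=np.hstack([a['color'],b['color']])[:,:,::-1]
save(a,'t0.png',None,1.5);save(b,'s0.png',None,1.5)
E
```

```text
{'clock': np.float64(0.0), 'joints': array([-1.302,  0.478,  0.022,  1.556, -0.012,  1.109, -0.083]), 'qvel': array([ 0.001,  0.   , -0.   ,  0.   ,  0.   , -0.   ,  0.001]), 'tau': array([-0.0000e+00, -5.9643e+01,  1.6080e+00, -2.8119e+01,  1.3000e-02,
        9.0000e-03,  0.0000e+00]), 'tcp_pos': array([0.248, 0.627, 0.255]), 'orientation': array([-5.880e-01, -3.086e+00,  3.000e-03]), 'contact_force': array([-0.127,  0.194,  1.455]), 'moment': array([-0.008,  0.002, -0.038]), 'gripper_force': np.float64(0.0), 'grip_width': np.float64(0.086)}
[[-0.93   0.368 -0.001]
 [ 0.368  0.93  -0.002]
 [-0.    -0.002 -1.   ]]
```

View pics/t0.png

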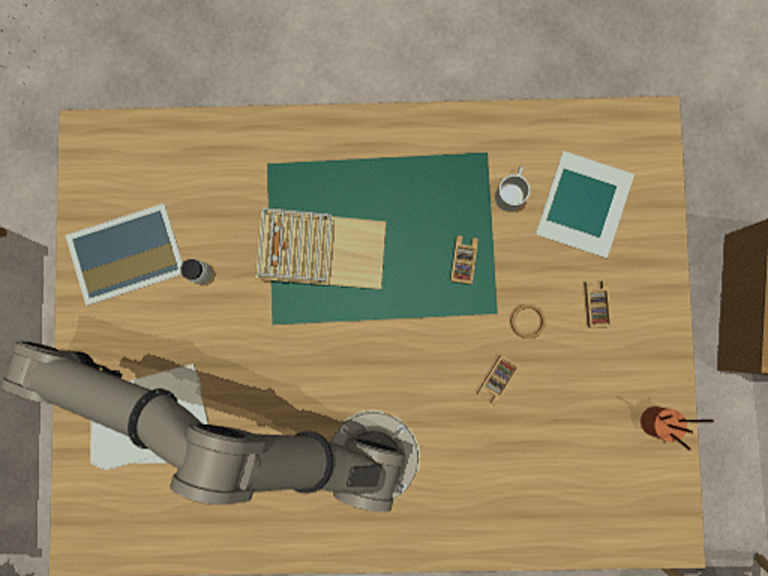

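View pics/s0.png

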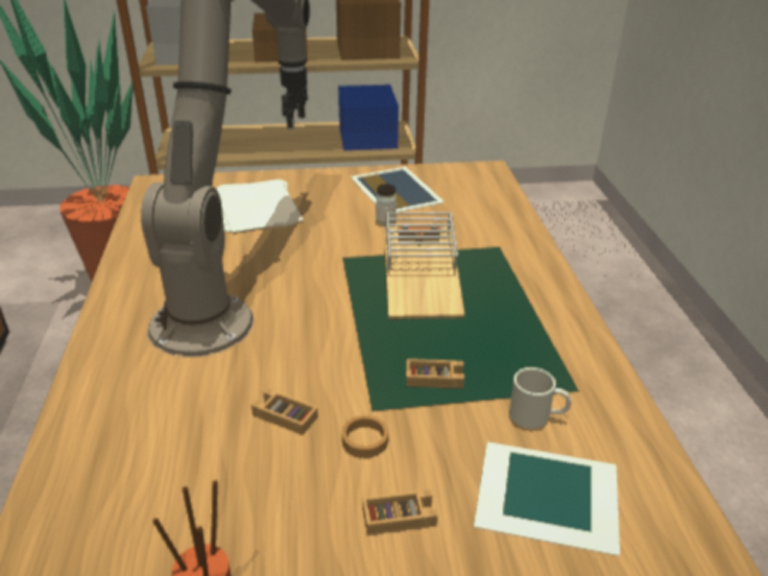

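Top view (in viewed pixels): the boxes are at A (463,260) on the mat, B (497,378) and C (597,305). Image left is the robot's left (+y), so A is farthest left and fits. The rack is at (320,250), the stop at (278,240) under the wires. I'll confirm A in a crop and measure.

```bash
python3 - <<'E'
from h import *
f=dict(np.load('last_top.npz')); X=pts(f)
print('t',f['t'],'campos',-f['R'].T@f['t'],'K',f['K'][0,0])
for n,(u,v) in dict(A=(463,260),B=(497,378),C=(597,305)).items():
    u,v=int(u/1.5),int(v/1.5); W=X[v-24:v+25,u-24:u+25].reshape(-1,3); W=W[(W[:,2]>.012)&(W[:,2]<.06)]
    c,s,a=cv2.minAreaRect((W[:,:2]*1000).astype(np.float32)); print(n,len(W),np.round(c),np.round(s),round(a,1),W[:,2].max().round(3))
    print('  box',cv2.boxPoints((c,s,a)).round(0).tolist())
# rack open ramp
W=X[138:198,222:258].reshape(-1,3);W=W[(W[:,2]>.009)&(W[:,2]<.06)]
A=np.c_[W[:,:2],np.ones(len(W))]
for _ in range(3):
    p,*_=np.linalg.lstsq(A,W[:,2],rcond=None); r=W[:,2]-A@p; k=abs(r)<.004; A,W=A[k],W[k]
print('plane',p,np.degrees(np.arctan(np.hypot(*p[:2]))),np.degrees(np.arctan2(p[1],p[0])),len(W),r.std())
c,s,a=cv2.minAreaRect((W[:,:2]*1000).astype(np.float32)); print(c,s,a,cv2.boxPoints((c,s,a)).round(0).tolist())
im=f['color'][:,:,::-1]
a=cv2.resize(im[150:200,285:335],None,fx=8,fy=8,interpolation=cv2.INTER_CUBIC)
b=cv2.resize(im[130:200,160:265],None,fx=5.7,fy=5.7,interpolation=cv2.INTER_CUBIC)[:400]
b=cv2.resize(b,(390,400*390//b.shape[1])) if b.shape[1]>10000 else b
h=400; b=b[:h]; cv2.imwrite('pics/c0.png',cv2.resize(np.hstack([a,np.pad(b,((0,h-b.shape[0]),(0,0),(0,0)))]),(800,int(800*h/(400+b.shape[1])))))
E
```

```text
t [-0.03396378  0.43138263  1.94335633] campos [ 0.25811423 -0.07082794  1.97287577] K 494.61723592896396
A 312 [ 514. -243.] [188. 173.] 88.4 0.042
  box [[425.0, -334.0], [598.0, -339.0], [603.0, -151.0], [430.0, -147.0]]
B 314 [ 202. -338.] [180. 153.] 82.1 0.041
  box [[114.0, -417.0], [265.0, -438.0], [290.0, -260.0], [139.0, -239.0]]
C 324 [ 396. -598.] [141. 181.] 5.6 0.042
  box [[317.0, -515.0], [335.0, -695.0], [475.0, -681.0], [457.0, -501.0]]
plane [0.00680004 0.1636976  0.01442578] 9.304603038420868 87.6212864719132 836 0.0021920078867808035
(540.0419921875, 27.49770736694336) (138.9021759033203, 230.6320343017578) 88.92771911621094 [[423.0, -40.0], [654.0, -44.0], [657.0, 95.0], [426.0, 99.0]]
```

View pics/c0.png

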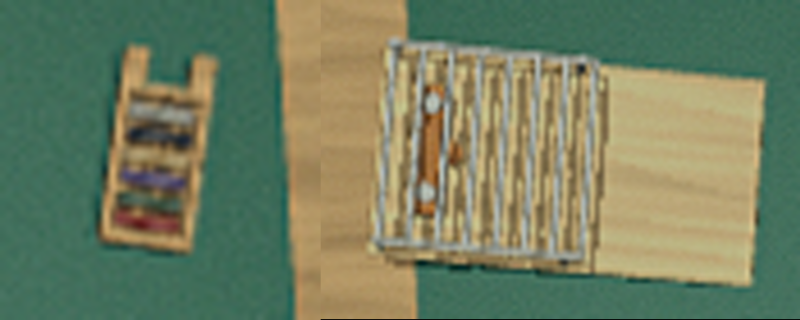

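The crop confirms A: wooden box with pastels, two prongs at the top (away from the robot), plain end towards the robot. The stop bar's tongue shows at (455,152), pointing at the foot. Next I'll fit box and rack poses with silhouettes in both cameras.

```bash
cat > fit.py <<'E'
from h import *
from scipy.optimize import minimize
S=4
def proj(f,P):
    c=P@f['R'].T+f['t']; q=c@f['K'].T; return q[:,:2]/q[:,2:]
def prism(poly,z0,z1):
    b=np.c_[poly,z0*np.ones(len(poly))];t=np.c_[poly,z1*np.ones(len(poly))];n=len(poly)
    return [b,t]+[np.array([b[i],b[(i+1)%n],t[(i+1)%n],t[i]]) for i in range(n)]
L,W,=.12,.056
pl=np.array([[-60,-28],[60,-28],[60,-14],[38,-14],[38,14],[60,14],[60,28],[-60,28]])/1000.
BOX=prism(pl,0,.028)
c,s=np.cos(np.radians(10)),np.sin(np.radians(10))
def sl(a,y,n=0): return [a*c-n*s, y, .012+a*s+n*c]
RAMP=[np.array([sl(0,-.09),sl(0,.09),sl(.15,.09),sl(.15,-.09)]),
      np.array([sl(0,-.09),sl(0,.09),[0,.09,.004],[0,-.09,.004]])]   # coords from ramp foot
def render(f,faces,p,roi):
    R=Ro.from_euler('z',p[2]).as_matrix(); m=np.zeros(((roi[3]-roi[1])*S,(roi[2]-roi[0])*S),np.uint8)
    for F in faces:
        u=(proj(f,F@R.T+[p[0],p[1],0])-roi[:2]+.5)*S-.5
        cv2.fillPoly(m,[np.round(u*256).astype(np.int32)],255,shift=8)
    return m.astype(float)/255
def mask(f,roi,fill=True):
    im=cv2.resize(f['color'][roi[1]:roi[3],roi[0]:roi[2]].astype(np.float32),None,fx=S,fy=S,interpolation=cv2.INTER_LINEAR)
    m=(im[...,0]>im[...,1]*.97).astype(np.uint8)
    if fill:
        cs,_=cv2.findContours(m,cv2.RETR_EXTERNAL,cv2.CHAIN_APPROX_NONE); k=max(cs,key=cv2.contourArea)
        m=cv2.drawContours(np.zeros_like(m),[k],-1,1,-1)
    return m.astype(float)
def fit(fs,faces,p0,rois):
    ms=[mask(f,r) for f,r in zip(fs,rois)]
    def cost(p):
        return sum(abs(cv2.GaussianBlur(render(f,faces,p,r),(0,0),3)-cv2.GaussianBlur(m,(0,0),3)).sum() for f,r,m in zip(fs,rois,ms))/1000
    r=minimize(cost,p0,method='Nelder-Mead',options=dict(initial_simplex=np.array(p0)+np.vstack([np.zeros(3),np.diag([.01,.01,.1])]),xatol=1e-4,fatol=1e-4,maxiter=300))
    return r.x,r.fun,sum(m.sum() for m in ms)/1000
E
python3 - <<'E'
from fit import *
t=dict(np.load('last_top.npz'));s=dict(np.load('last_side.npz'))
rt=[290,150,328,198];rs=[262,232,318,266]
for fs,rr in (([t],[rt]),([s],[rs]),([t,s],[rt,rs])):
    for y0 in (-.05,):
        x,c_,m=fit(fs,BOX,[.514,-.243,y0],rr); print('box',x.round(4),round(c_,2),m)
rt=[232,140,275,200];rs=[250,186,318,225]
for fs,rr in (([t],[rt]),([s],[rs]),([t,s],[rt,rs])):
    x,c_,m=fit(fs,RAMP,[.54,-.04,1.6],rr); print('ramp',x.round(4),round(c_,2),m)
ov=lambda f,faces,p,roi: (np.dstack([render(f,faces,p,roi),mask(f,roi)*.7,0*mask(f,roi)])*255)
E
```

```text
box [ 0.5113 -0.249  -0.1657] 0.17 6.64
box [ 0.5129 -0.2485 -0.1539] 0.29 11.377
box [ 0.5117 -0.249  -0.164 ] 0.5 18.017
ramp [ 0.5295 -0.0344  1.4869] 0.15 17.333
ramp [ 0.5304 -0.0379  1.4816] 0.56 21.305
ramp [ 0.529  -0.0357  1.4828] 1.13 38.638
```

```bash
cat > plan.py <<'E'
from h import *
def plan(wps, pose=None):
    """wps: (x,y,z,toolY_azimuth_deg or None[, n rows]) ; prints call deltas (cm,deg)"""
    if pose is None:
        o=status.get_obs(); pose=(o['tcp_pos'],Ro.from_rotvec(o['orientation']).as_matrix())
    p,R=np.array(pose[0]),pose[1]
    for w in wps:
        for _ in range(12):
            d=np.array(w[:3])-p; y=0
            if w[3] is not None:
                az=np.degrees(np.arctan2(R[1,1],R[0,1])); y=-((w[3]-az+180)%360-180)   # tool z down
                if len(w)>4 and y*w[4]<-5: y+=360*np.sign(w[4])
            n=max(np.linalg.norm(d)/.3,abs(y)/50,1e-9)
            if n<1e-3: break
            k=1/max(n,1); l=np.round(R.T@d*k*100,1); yy=round(y*k)if k<1 else round(y,1)
            print('call dx %.1f dy %.1f dz %.1f yaw %.1f'%(*l,yy), 'rows>=%.1f'%max(np.linalg.norm(l)/6.25,abs(yy)/10.7))
            p=p+R@(l/100); R=R@Ro.from_euler('z',yy,degrees=True).as_matrix()
            if k==1: break
        print('  at',p.round(4),'yaz %.1f'%np.degrees(np.arctan2(R[1,1],R[0,1])))
E
python3 - <<'E'
from plan import *
plan([(.48,.3,.25,-20,1),(.52,-.05,.25,-60,1),(.497,-.247,.12,-99.3,1),(.497,-.247,.026,-99.3,1)])
E
```

```text
call dx -19.0 dy -12.4 dz 0.3 yaw 50.0 rows>=4.7
call dx -16.7 dy 5.1 dz 0.3 yaw 38.4 rows>=3.6
  at [0.4804 0.2996 0.2498] yaz -20.0
call dx -26.9 dy 13.4 dz 0.0 yaw 34.0 rows>=4.8
call dx -2.5 dy 4.5 dz 0.0 yaw 6.0 rows>=0.8
  at [ 0.5206 -0.0501  0.2504] yaz -60.0
call dx -11.9 dy 15.9 dz 13.1 yaw 39.3 rows>=3.8
  at [ 0.497  -0.2475  0.1197] yaz -99.3
call dx -0.0 dy -0.1 dz 9.4 yaw 0.0 rows>=1.5
  at [ 0.4971 -0.2466  0.0257] yaz -99.3
```

send_rows:
  steps:
    - {"dx": -19, "dy": -12.4, "dz": 0.3, "yaw": 50}
    - {"dx": -19, "dy": -12.4, "dz": 0.3, "yaw": 50}
    - {"dx": -19, "dy": -12.4, "dz": 0.3, "yaw": 50}
    - {"dx": -19, "dy": -12.4, "dz": 0.3, "yaw": 50}
    - {"dx": -19, "dy": -12.4, "dz": 0.3, "yaw": 50}

```text
validation failed for argument at $.st...
```

send_rows:
  steps:
    - {"dx": -16.7, "dy": 5.1, "dz": 0.3, "yaw": 38}
    - {"dx": -16.7, "dy": 5.1, "dz": 0.3, "yaw": 38}
    - {"dx": -16.7, "dy": 5.1, "dz": 0.3, "yaw": 38}
    - {"dx": -16.7, "dy": 5.1, "dz": 0.3, "yaw": 38}

```text
validation failed for argument at $.st...
```

send_rows:
  steps:
    - {"dx": -26.9, "dy": 13.4, "yaw": 34}
    - {"dx": -26.9, "dy": 13.4, "yaw": 34}
    - {"dx": -26.9, "dy": 13.4, "yaw": 34}
    - {"dx": -26.9, "dy": 13.4, "yaw": 34}
    - {"dx": -26.9, "dy": 13.4, "yaw": 34}

```text
validation failed for argument at $.st...
```

```bash
python3 - <<'E'
from plan import *
o=status.get_obs(); print(o['clock'],o['tcp_pos'],o['joints'].round(2))
plan([(.497,-.247,.12,-99.3,1),(.497,-.247,.026,-99.3,1)])
E
```

```text
0.1 [0.24818855 0.62719784 0.25542209] [-1.3   0.48  0.02  1.56 -0.01  1.11 -0.08]
call dx -16.5 dy -21.5 dz 4.1 yaw 50.0 rows>=4.7
call dx -27.1 dy -1.2 dz 4.1 yaw 50.0 rows>=4.7
call dx -18.3 dy 19.9 dz 4.0 yaw 50.0 rows>=4.7
call dx 1.3 dy 9.5 dz 1.5 yaw 17.7 rows>=1.7
  at [ 0.4971 -0.2468  0.1197] yaz -99.3
call dx -0.0 dy 0.0 dz 9.4 yaw 0.0 rows>=1.5
  at [ 0.497  -0.2469  0.0257] yaz -99.3
```

send_rows:
  steps:
    - {"dx": -19.0, "dy": -12.4, "dz": 0.3, "yaw": 50.0, "gripper": 1.0}
    - {"dx": -19.0, "dy": -12.4, "dz": 0.3, "yaw": 50.0, "gripper": 1.0}
    - {"dx": -19.0, "dy": -12.4, "dz": 0.3, "yaw": 50.0, "gripper": 1.0}
    - {"dx": -19.0, "dy": -12.4, "dz": 0.3, "yaw": 50.0, "gripper": 1.0}
    - {"dx": -19.0, "dy": -12.4, "dz": 0.3, "yaw": 50.0, "gripper": 1.0}

```text
clock: 0.72
tcp_pos: [0.3823, 0.4383, 0.2532]
orientation: [1.851, 2.536, -0.002]
contact_force: [0.1, 0.9, 0.2]
grip_width: 0.0856
gripper_force: 0.0
```

send_rows:
  steps:
    - {"dx": -16.7, "dy": 5.1, "dz": 0.3, "yaw": 38, "gripper": 1}
    - {"dx": -16.7, "dy": 5.1, "dz": 0.3, "yaw": 38, "gripper": 1}
    - {"dx": -16.7, "dy": 5.1, "dz": 0.3, "yaw": 38, "gripper": 1}
    - {"dx": -16.7, "dy": 5.1, "dz": 0.3, "yaw": 38, "gripper": 1}

```text
clock: 1.23
tcp_pos: [0.4831, 0.295, 0.2503]
orientation: [2.577, 1.794, -0.001]
contact_force: [-0.1, 0.4, 0.4]
grip_width: 0.0853
gripper_force: 0.0
```

send_rows:
  steps:
    - {"dx": -26.9, "dy": 13.4, "dz": 0, "yaw": 34, "gripper": 1}
    - {"dx": -26.9, "dy": 13.4, "dz": 0, "yaw": 34, "gripper": 1}
    - {"dx": -26.9, "dy": 13.4, "dz": 0, "yaw": 34, "gripper": 1}
    - {"dx": -26.9, "dy": 13.4, "dz": 0, "yaw": 34, "gripper": 1}
    - {"dx": -26.9, "dy": 13.4, "dz": 0, "yaw": 34, "gripper": 1}

```text
clock: 1.85
tcp_pos: [0.5162, -0.0008, 0.2503]
orientation: [2.985, 0.979, -0.0]
contact_force: [0.4, -0.7, -0.2]
grip_width: 0.0852
gripper_force: 0.0
```

```bash
python3 - <<'E'
from plan import *
o=status.get_obs(); print(o['clock'],o['tcp_pos'],o['joints'].round(2))
plan([(.497,-.247,.10,-99.3,1),(.497,-.247,.026,-99.3,1)])
E
```

```text
1.85 [ 0.51624832 -0.00082317  0.25028516] [-0.7   0.26  0.69  1.97 -0.2   0.98 -0.85]
call dx -16.1 dy 18.7 dz 15.0 yaw 45.6 rows>=4.6
  at [ 0.4972 -0.2469  0.1003] yaz -99.3
call dx -0.0 dy 0.0 dz 7.4 yaw 0.0 rows>=1.2
  at [ 0.4972 -0.2469  0.0263] yaz -99.3
```

send_rows:
  steps:
    - {"dx": -16.1, "dy": 18.7, "dz": 15, "yaw": 45.6, "gripper": 1}
    - {"dx": -16.1, "dy": 18.7, "dz": 15, "yaw": 45.6, "gripper": 1}
    - {"dx": -16.1, "dy": 18.7, "dz": 15, "yaw": 45.6, "gripper": 1}
    - {"dx": -16.1, "dy": 18.7, "dz": 15, "yaw": 45.6, "gripper": 1}
    - {"dx": -16.1, "dy": 18.7, "dz": 15, "yaw": 45.6, "gripper": 1}

```text
clock: 2.48
tcp_pos: [0.4965, -0.2467, 0.0985]
orientation: [3.13, -0.26, -0.004]
contact_force: [-0.6, -0.0, 0.8]
grip_width: 0.0855
gripper_force: 0.0
```

```bash
python3 - <<'E'
from plan import *
o=status.get_obs(); print(o['clock'],o['tcp_pos'],o['joints'].round(2))
plan([(.497,-.247,.026,-99.3,1)])
E
```

```text
2.475 [ 0.49651996 -0.24672261  0.09854113] [-0.2   0.6   0.73  2.01 -0.59  0.75 -0.85]
call dx 0.1 dy 0.0 dz 7.3 yaw -0.2 rows>=1.2
  at [ 0.4973 -0.2469  0.0255] yaz -99.3
```

send_rows:
  steps:
    - {"dx": 0, "dy": 0, "dz": 4, "yaw": 0, "gripper": 1}
    - {"dx": 0, "dy": 0, "dz": 6.2, "yaw": 0, "gripper": 1}
    - {"dx": 0, "dy": 0, "dz": 7.3, "yaw": 0, "gripper": 1}
    - {"dx": 0, "dy": 0, "dz": 7.3, "yaw": 0, "gripper": 1}

```text
clock: 2.98
tcp_pos: [0.4978, -0.2441, 0.0269]
orientation: [-3.131, 0.251, 0.001]
contact_force: [0.3, -0.1, 0.1]
grip_width: 0.0856
gripper_force: 0.0
```

send_rows:
  steps:
    - {"dx": 0, "dy": 0, "dz": 0, "yaw": 0, "gripper": 0.3}
    - {"dx": 0, "dy": 0, "dz": 0, "yaw": 0, "gripper": 0.3}
    - {"dx": 0, "dy": 0, "dz": 0, "yaw": 0, "gripper": 0.3}
    - {"dx": 0, "dy": 0, "dz": 0, "yaw": 0, "gripper": 0.3}
    - {"dx": 0, "dy": 0, "dz": 0, "yaw": 0, "gripper": 0.3}
  force: 40

```text
clock: 3.6
tcp_pos: [0.4988, -0.245, 0.0285]
orientation: [3.131, -0.252, 0.004]
contact_force: [0.4, -0.7, 6.0]
grip_width: 0.0552
gripper_force: 42.8
```

```bash
python3 - <<'E'
from plan import *
f=grab('side'); save(f,'s1.png',[240,200,340,275],6)
E
```

```text
(no output)
```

View pics/s1.png

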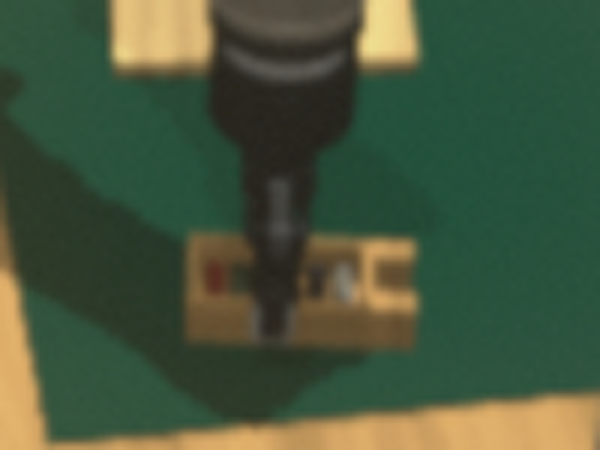

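Gripped across the width, about 13 mm behind centre; the tips touch the table. Lift and carry to the ramp.

```bash
python3 - <<'E'
from plan import *
o=status.get_obs();R=Ro.from_rotvec(o['orientation']).as_matrix();print(R[:,2].round(4),np.degrees(np.arctan2(R[1,1],R[0,1])))
plan([(.499,-.245,.11,None),(.535,.025,.16,-5,-1),(.535,.025,.075,-5)])
E
```

```text
[ 0.0022 -0.001  -1.    ] -99.20018178951806
call dx 0.0 dy 0.0 dz -8.1 yaw 0.0 rows>=1.3
  at [ 0.4986 -0.2449  0.1095] yaz -99.2
call dx -0.4 dy -14.4 dz -2.7 yaw -50.0 rows>=4.7
call dx 9.6 dy -8.5 dz -2.4 yaw -44.2 rows>=4.1
  at [0.5347 0.025  0.1604] yaz -5.0
call dx 0.0 dy 0.0 dz 8.5 yaw -0.0 rows>=1.4
  at [0.5349 0.0249 0.0754] yaz -5.0
```

send_rows:
  steps:
    - {"dx": 0, "dy": 0, "dz": -5, "yaw": 0, "gripper": 0.3}
    - {"dx": 0, "dy": 0, "dz": -8, "yaw": 0, "gripper": 0.3}
    - {"dx": 0, "dy": 0, "dz": -8, "yaw": 0, "gripper": 0.3}
  force: 40

```text
clock: 4.03
tcp_pos: [0.4994, -0.2446, 0.1094]
orientation: [3.131, -0.251, 0.007]
contact_force: [-0.6, 0.6, -2.6]
grip_width: 0.0549
gripper_force: 45.0
```

```bash
python3 - <<'E'
from plan import *
plan([(.535,.025,.16,-5,-1),(.535,.025,.075,-5)])
E
```

```text
call dx -0.4 dy -14.4 dz -2.7 yaw -50.0 rows>=4.7
call dx 9.6 dy -8.5 dz -2.4 yaw -44.2 rows>=4.1
  at [0.5352 0.0253 0.1603] yaz -5.0
call dx -0.0 dy -0.1 dz 8.5 yaw 0.0 rows>=1.4
  at [0.5345 0.0253 0.0753] yaz -5.0
```

send_rows:
  steps:
    - {"dx": 0, "dy": -3, "dz": -1.5, "yaw": -10, "gripper": 0.3}
    - {"dx": -0.4, "dy": -7, "dz": -2.7, "yaw": -20, "gripper": 0.3}
    - {"dx": -0.4, "dy": -11, "dz": -2.7, "yaw": -30, "gripper": 0.3}
    - {"dx": -0.4, "dy": -14.4, "dz": -2.7, "yaw": -40, "gripper": 0.3}
    - {"dx": -0.4, "dy": -14.4, "dz": -2.7, "yaw": -50, "gripper": 0.3}

```text
clock: 4.65
tcp_pos: [0.5169, -0.0973, 0.1329]
orientation: [-2.935, -1.112, 0.002]
contact_force: [-0.5, -0.3, -3.0]
grip_width: 0.0547
gripper_force: 44.9
```

send_rows:
  steps:
    - {"dx": 3, "dy": -3, "dz": -1, "yaw": -10, "gripper": 0.3}
    - {"dx": 6, "dy": -6, "dz": -2, "yaw": -20, "gripper": 0.3}
    - {"dx": 8.6, "dy": -8, "dz": -2.4, "yaw": -30, "gripper": 0.3}
    - {"dx": 9.6, "dy": -8.5, "dz": -2.4, "yaw": -40, "gripper": 0.3}
    - {"dx": 9.6, "dy": -8.5, "dz": -2.4, "yaw": -44.2, "gripper": 0.3}

```text
clock: 5.28
tcp_pos: [0.5335, 0.0275, 0.1571]
orientation: [-2.308, -2.129, 0.001]
contact_force: [-0.7, -0.5, -1.9]
grip_width: 0.0553
gripper_force: 44.9
```

```bash
python3 - <<'E'
from plan import *
o=status.get_obs(); print(o['clock'],o['tcp_pos'],o['joints'].round(2))
plan([(.535,.025,.072,-5)])
E
```

```text
5.275 [0.5335496  0.02746318 0.15713548] [-0.47  0.39  0.38  2.   -0.2   0.79 -0.06]
call dx -0.2 dy 0.2 dz 8.5 yaw 0.4 rows>=1.4
  at [0.5352 0.0254 0.0721] yaz -5.0
```

send_rows:
  steps:
    - {"dx": 0, "dy": 0, "dz": 4, "yaw": 0.2, "gripper": 0.3}
    - {"dx": 0, "dy": 0, "dz": 7, "yaw": 0.2, "gripper": 0.3}
    - {"dx": 0, "dy": 0, "dz": 8.6, "yaw": 0.2, "gripper": 0.3}
    - {"dx": 0, "dy": 0, "dz": 8.6, "yaw": 0.2, "gripper": 0.3}

```text
clock: 5.78
tcp_pos: [0.5331, 0.0255, 0.071]
orientation: [-2.319, -2.117, 0.004]
contact_force: [-0.0, 0.2, -2.1]
grip_width: 0.0555
gripper_force: 44.8
```

```bash
python3 - <<'E'
from plan import *
plan([(.535,.025,.055,-5)])
E
```

```text
call dx -0.0 dy 0.2 dz 1.6 yaw -0.2 rows>=0.3
  at [0.535  0.0253 0.055 ] yaz -5.0
```

send_rows:
  steps:
    - {"dx": 0, "dy": 0.2, "dz": 0.4, "yaw": 0, "gripper": 0.3}
    - {"dx": 0, "dy": 0.2, "dz": 0.8, "yaw": 0, "gripper": 0.3}
    - {"dx": 0, "dy": 0.2, "dz": 1.2, "yaw": 0, "gripper": 0.3}
    - {"dx": 0, "dy": 0.2, "dz": 1.5, "yaw": 0, "gripper": 0.3}
    - {"dx": 0, "dy": 0.2, "dz": 1.5, "yaw": 0, "gripper": 0.3}
  force: 20

```text
clock: 6.4
tcp_pos: [0.5373, 0.024, 0.0581]
orientation: [2.32, 2.115, 0.002]
contact_force: [0.5, -4.4, 4.2]
grip_width: 0.0553
gripper_force: 45.9
```

```bash
python3 - <<'E'
from plan import *
f=grab('side'); save(f,'s2.png',[240,140,340,215],6)
E
```

```text
(no output)
```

View pics/s2.png

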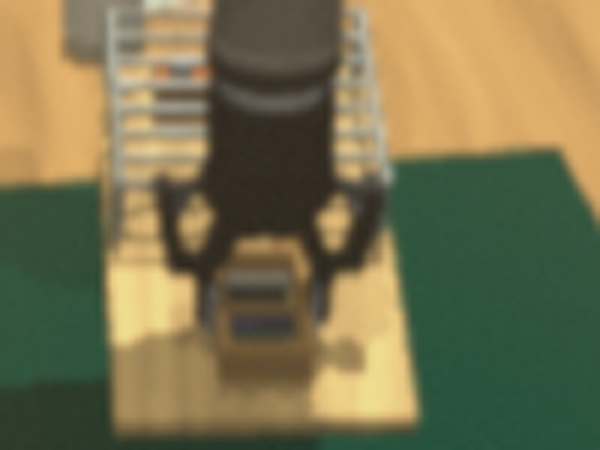

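send_rows:
  steps:
    - {"dx": 0, "dy": 0, "dz": 0, "yaw": 0, "gripper": 0.7}
    - {"dx": 0, "dy": 0, "dz": 0, "yaw": 0, "gripper": 0.8}
    - {"dx": 0, "dy": 0, "dz": 0, "yaw": 0, "gripper": 1}
    - {"dx": 0, "dy": 0, "dz": 0, "yaw": 0, "gripper": 1}

```text
clock: 6.95
tcp_pos: [0.536, 0.0257, 0.0572]
orientation: [-2.319, -2.119, 0.0]
contact_force: [0.6, -1.0, -0.1]
grip_width: 0.0851
gripper_force: 0.0
```

send_rows:
  steps:
    - {"dx": 0, "dy": 0, "dz": -5, "yaw": 0, "gripper": 1}
    - {"dx": 0, "dy": 0, "dz": -10, "yaw": 0, "gripper": 1}
    - {"dx": 0, "dy": 0, "dz": -15, "yaw": 0, "gripper": 1}
    - {"dx": 0, "dy": 0, "dz": -20, "yaw": 0, "gripper": 1}
    - {"dx": 0, "dy": 0, "dz": -20, "yaw": 0, "gripper": 1}

```text
clock: 7.58
tcp_pos: [0.5384, 0.0255, 0.2613]
orientation: [2.317, 2.116, 0.011]
contact_force: [-0.2, 0.1, 0.2]
grip_width: 0.0855
gripper_force: 0.0
```

```bash
python3 - <<'E'
from plan import *
f=grab('side'); save(f,'s3.png',[240,120,340,195+25],6)
o=status.get_obs(); print(o['clock'],o['tcp_pos'],o['joints'].round(2))
E
```

```text
7.625 [0.5370138  0.02559826 0.25891293] [-0.53  0.26  0.44  1.91 -0.13  1.   -0.12]
```

View pics/s3.png

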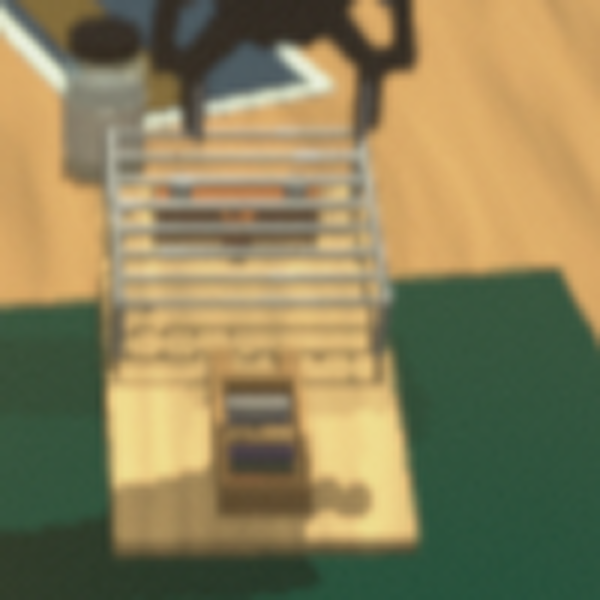

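The box lies flat, centred on the ramp and in line with the tongue at (237,245). Moves only give yaw, so I need the lean another way. I'll test whether driving to the outer reach limit along the uphill azimuth leans the tool outward.

send_rows:
  steps:
    - {"dx": 6, "dy": 0, "dz": 0, "yaw": 0, "gripper": 0.3}
    - {"dx": 12, "dy": 0, "dz": 0, "yaw": 0, "gripper": 0.3}
    - {"dx": 18, "dy": 0, "dz": 0, "yaw": 0, "gripper": 0.3}
    - {"dx": 24, "dy": 0, "dz": 0, "yaw": 0, "gripper": 0.3}
    - {"dx": 30, "dy": 0, "dz": 0, "yaw": 0, "gripper": 0.3}

```text
clock: 8.25
tcp_pos: [0.5624, 0.3257, 0.2552]
orientation: [-2.319, -2.118, 0.005]
contact_force: [1.8, -0.4, -0.3]
grip_width: 0.0255
gripper_force: 0.0
```

send_rows:
  steps:
    - {"dx": 5, "dy": -2, "dz": 0, "yaw": 0, "gripper": 0.3}
    - {"dx": 10, "dy": -5, "dz": 0, "yaw": 0, "gripper": 0.3}
    - {"dx": 15, "dy": -8, "dz": 0, "yaw": 0, "gripper": 0.3}
    - {"dx": 19, "dy": -12, "dz": 0, "yaw": 0, "gripper": 0.3}
    - {"dx": 23, "dy": -16, "dz": 0, "yaw": 0, "gripper": 0.3}

```text
clock: 8.88
tcp_pos: [0.423, 0.5683, 0.2548]
orientation: [2.319, 2.118, -0.005]
contact_force: [0.0, -0.4, -0.1]
grip_width: 0.0257
gripper_force: 0.0
```

send_rows:
  steps:
    - {"dx": 4, "dy": -4, "dz": 0, "yaw": 0, "gripper": 0.3}
    - {"dx": 8, "dy": -8, "dz": 0, "yaw": 0, "gripper": 0.3}
    - {"dx": 12, "dy": -13, "dz": 0, "yaw": 0, "gripper": 0.3}
    - {"dx": 15, "dy": -18, "dz": 0, "yaw": 0, "gripper": 0.3}
    - {"dx": 18, "dy": -23, "dz": 0, "yaw": 0, "gripper": 0.3}

```text
clock: 9.5
tcp_pos: [0.2099, 0.7681, 0.2545]
orientation: [2.318, 2.118, -0.005]
contact_force: [-0.0, -1.3, -0.4]
grip_width: 0.0258
gripper_force: 0.0
```

```bash
python3 - <<'E'
from plan import *
o=status.get_obs(); print(o['clock'],o['tcp_pos'],o['joints'].round(2)); print(Ro.from_rotvec(o['orientation']).as_matrix().round(3))
E
```

```text
9.5 [0.20989528 0.76806039 0.25447133] [-1.52  0.7   0.24  1.21 -0.16  1.25 -1.37]
[[ 0.09   0.996 -0.001]
 [ 0.996 -0.09  -0.003]
 [-0.004 -0.001 -1.   ]]
```

send_rows:
  steps:
    - {"dx": 4, "dy": -5, "dz": 0, "yaw": 0, "gripper": 0.3}
    - {"dx": 8, "dy": -10, "dz": 0, "yaw": 0, "gripper": 0.3}
    - {"dx": 12, "dy": -14, "dz": 0, "yaw": 0, "gripper": 0.3}
    - {"dx": 18, "dy": -14, "dz": 0, "yaw": 0, "gripper": 0.3}
    - {"dx": 24, "dy": -14, "dz": 0, "yaw": 0, "gripper": 0.3}

```text
clock: 10.12
tcp_pos: [0.1028, 0.9592, 0.2512]
orientation: [-2.347, -2.058, 0.018]
contact_force: [4.2, 0.0, -0.8]
grip_width: 0.0257
gripper_force: 0.0
```

```bash
python3 - <<'E'
from plan import *
o=status.get_obs(); print(o['clock'],o['tcp_pos'],o['joints'].round(2)); print(Ro.from_rotvec(o['orientation']).as_matrix().round(3))
E
```

```text
10.125 [0.1028207  0.95915797 0.25120391] [-1.61  1.15  0.51  0.4  -0.49  1.63 -1.55]
[[ 0.131  0.991 -0.022]
 [ 0.991 -0.131  0.008]
 [ 0.005 -0.023 -1.   ]]
```

send_rows:
  steps:
    - {"dx": 6, "dy": 0, "dz": 0, "yaw": 0, "gripper": 0.3}
    - {"dx": 12, "dy": 0, "dz": 0, "yaw": 0, "gripper": 0.3}
    - {"dx": 18, "dy": 0, "dz": 0, "yaw": 0, "gripper": 0.3}
    - {"dx": 24, "dy": 0, "dz": 0, "yaw": 0, "gripper": 0.3}
    - {"dx": 30, "dy": 0, "dz": 0, "yaw": 0, "gripper": 0.3}

```text
clock: 10.75
tcp_pos: [0.1202, 0.9945, 0.223]
orientation: [-2.332, -2.028, -0.058]
contact_force: [0.4, 0.7, 0.0]
grip_width: 0.0254
gripper_force: 0.0
```

```bash
python3 - <<'E'
from plan import *
o=status.get_obs(); print(o['clock'],o['tcp_pos'],o['joints'].round(2)); print(Ro.from_rotvec(o['orientation']).as_matrix().round(3))
E
```

```text
10.75 [0.1202443  0.99453089 0.22295228] [-1.6   1.33  1.29  0.24 -1.26  1.68 -1.5 ]
[[ 0.139  0.99  -0.005]
 [ 0.988 -0.138  0.063]
 [ 0.062 -0.014 -0.998]]
```

send_rows:
  steps:
    - {"dx": -6, "dy": 0, "dz": 0, "yaw": 0, "gripper": 0.3}
    - {"dx": -12, "dy": 0, "dz": 0, "yaw": 0, "gripper": 0.3}
    - {"dx": -12, "dy": 0, "dz": 0, "yaw": 0, "gripper": 0.3}

```text
clock: 11.12
tcp_pos: [0.1017, 0.8738, 0.2155]
orientation: [-2.328, -2.031, -0.055]
contact_force: [0.3, 2.1, 0.5]
grip_width: 0.0258
gripper_force: 0.0
```

```bash
python3 - <<'E'
from plan import *
o=status.get_obs(); print(o['clock'],o['tcp_pos'],o['joints'].round(2)); print(Ro.from_rotvec(o['orientation']).as_matrix().round(3))
E
```

```text
11.125 [0.10172264 0.87383276 0.21546051] [-1.99  1.2   1.36  1.06 -1.18  1.53 -1.1 ]
[[ 0.136  0.991 -0.007]
 [ 0.989 -0.135  0.062]
 [ 0.06  -0.016 -0.998]]
```

Lean gained at the limit stays with the tool (3.5° so far), so it can be built up. I'll repeat with one-row calls, which renew the orientation reference each time.

send_rows:
  steps:
    - {"dx": 6, "dy": 0, "dz": 0, "yaw": 0, "gripper": 0.3}
    - {"dx": 12, "dy": 0, "dz": 0, "yaw": 0, "gripper": 0.3}

```text
clock: 11.38
tcp_pos: [0.1143, 0.9729, 0.2224]
orientation: [-2.338, -2.014, -0.052]
contact_force: [-0.9, 3.2, 0.5]
grip_width: 0.0257
gripper_force: 0.0
```

send_rows:
  steps:
    - {"dx": 50, "dy": 0, "dz": 0, "yaw": 0, "gripper": 0.3}

```text
clock: 11.5
tcp_pos: [0.1183, 1.0058, 0.2226]
orientation: [-2.312, -2.008, -0.092]
contact_force: [-26.2, 21.1, 38.0]
grip_width: 0.0253
gripper_force: 0.0
```

send_rows:
  steps:
    - {"dx": 50, "dy": 0, "dz": 0, "yaw": 0, "gripper": 0.3}

```text
clock: 11.62
tcp_pos: [0.1348, 1.0165, 0.213]
orientation: [-2.311, -1.975, -0.136]
contact_force: [1.2, -0.4, -0.1]
grip_width: 0.0256
gripper_force: 0.0
```

send_rows:
  steps:
    - {"dx": 50, "dy": 0, "dz": 0, "yaw": 0, "gripper": 0.3}

```text
clock: 11.75
tcp_pos: [0.1286, 1.0321, 0.2132]
orientation: [-2.272, -1.968, -0.186]
contact_force: [-1.6, 0.2, -0.5]
grip_width: 0.0253
gripper_force: 0.0
```

```bash
python3 - <<'E'
from plan import *
o=status.get_obs(); print(o['clock'],o['tcp_pos'],o['joints'].round(2)); print(Ro.from_rotvec(o['orientation']).as_matrix().round(3))
E
```

```text
11.75 [0.12860063 1.03210321 0.21320899] [-1.59  1.34  1.29  0.24 -1.27  1.55 -1.5 ]
[[ 0.142  0.99   0.008]
 [ 0.974 -0.141  0.178]
 [ 0.178 -0.018 -0.984]]
```

send_rows:
  steps:
    - {"dx": 50, "dy": 0, "dz": 12, "yaw": 0, "gripper": 0.3}

```text
clock: 11.88
tcp_pos: [0.1288, 1.0481, 0.2022]
orientation: [-2.245, -1.95, -0.233]
contact_force: [0.1, -0.3, 0.9]
grip_width: 0.0258
gripper_force: 0.0
```

send_rows:
  steps:
    - {"dx": 50, "dy": 0, "dz": 14, "yaw": 0, "gripper": 0.3}

```text
clock: 12.0
tcp_pos: [0.1313, 1.063, 0.1884]
orientation: [-2.222, -1.93, -0.274]
contact_force: [-0.8, -0.2, -0.7]
grip_width: 0.0255
gripper_force: 0.0
```

send_rows:
  steps:
    - {"dx": 50, "dy": 0, "dz": 16, "yaw": 0, "gripper": 0.3}

```text
clock: 12.12
tcp_pos: [0.134, 1.0774, 0.1764]
orientation: [-2.199, -1.909, -0.317]
contact_force: [-0.2, 0.4, 0.6]
grip_width: 0.0256
gripper_force: 0.0
```

send_rows:
  steps:
    - {"dx": 50, "dy": 0, "dz": 18, "yaw": 0, "gripper": 0.3}

```text
clock: 12.25
tcp_pos: [0.1363, 1.0914, 0.1656]
orientation: [-2.175, -1.887, -0.358]
contact_force: [0.0, 0.9, 0.8]
grip_width: 0.0253
gripper_force: 0.0
```

```bash
python3 - <<'E'
from plan import *
o=status.get_obs(); print(o['clock'],o['tcp_pos'],o['joints'].round(2)); print(Ro.from_rotvec(o['orientation']).as_matrix().round(3))
E
```

```text
12.25 [0.13630088 1.09139152 0.16560514] [-1.59  1.41  1.29  0.24 -1.3   1.32 -1.5 ]
[[ 0.136  0.99   0.028]
 [ 0.932 -0.138  0.336]
 [ 0.337 -0.02  -0.941]]
```

send_rows:
  steps:
    - {"dx": 50, "dy": 0, "dz": 10, "yaw": 0, "gripper": 0.3}

```text
clock: 12.38
tcp_pos: [0.1387, 1.1032, 0.1653]
orientation: [-2.152, -1.865, -0.398]
contact_force: [0.4, 0.3, 0.3]
grip_width: 0.0257
gripper_force: 0.0
```

send_rows:
  steps:
    - {"dx": 50, "dy": 0, "dz": 10, "yaw": 0, "gripper": 0.3}

```text
clock: 12.5
tcp_pos: [0.1409, 1.1148, 0.1701]
orientation: [-2.126, -1.843, -0.44]
contact_force: [-0.6, 0.2, -0.1]
grip_width: 0.0257
gripper_force: 0.0
```

send_rows:
  steps:
    - {"dx": 50, "dy": 0, "dz": 10, "yaw": 0, "gripper": 0.3}

```text
clock: 12.62
tcp_pos: [0.143, 1.1257, 0.1765]
orientation: [-2.101, -1.821, -0.48]
contact_force: [0.1, 0.1, -0.2]
grip_width: 0.0256
gripper_force: 0.0
```

send_rows:
  steps:
    - {"dx": 50, "dy": 0, "dz": 10, "yaw": 0, "gripper": 0.3}

```text
clock: 12.75
tcp_pos: [0.145, 1.1359, 0.1851]
orientation: [-2.076, -1.798, -0.518]
contact_force: [0.4, -0.0, 0.9]
grip_width: 0.0257
gripper_force: 0.0
```

send_rows:
  steps:
    - {"dx": 50, "dy": 0, "dz": 10, "yaw": 0, "gripper": 0.3}

```text
clock: 12.88
tcp_pos: [0.147, 1.1455, 0.1959]
orientation: [-2.05, -1.776, -0.556]
contact_force: [0.5, -0.3, -0.5]
grip_width: 0.0257
gripper_force: 0.0
```

send_rows:
  steps:
    - {"dx": 50, "dy": 0, "dz": 10, "yaw": 0, "gripper": 0.3}

```text
clock: 13.0
tcp_pos: [0.1489, 1.1544, 0.2089]
orientation: [-2.024, -1.754, -0.593]
contact_force: [-0.3, -0.7, -0.2]
grip_width: 0.0255
gripper_force: 0.0
```

```bash
python3 - <<'E'
from plan import *
o=status.get_obs(); print(o['clock'],o['tcp_pos'],o['joints'].round(2)); print(Ro.from_rotvec(o['orientation']).as_matrix().round(3))
E
```

```text
13.0 [0.14893459 1.15440015 0.20894546] [-1.59  1.4   1.29  0.24 -1.33  1.09 -1.48]
[[ 0.125  0.99   0.059]
 [ 0.823 -0.136  0.552]
 [ 0.555 -0.021 -0.832]]
```

send_rows:
  steps:
    - {"dx": 50, "dy": 0, "dz": 15, "yaw": 0, "gripper": 0.3}

```text
clock: 13.12
tcp_pos: [0.1508, 1.1638, 0.219]
orientation: [-1.998, -1.731, -0.63]
contact_force: [0.2, 0.1, 1.1]
grip_width: 0.0257
gripper_force: 0.0
```

send_rows:
  steps:
    - {"dx": 50, "dy": 0, "dz": 15, "yaw": 0, "gripper": 0.3}

```text
clock: 13.25
tcp_pos: [0.1526, 1.1721, 0.2293]
orientation: [-1.973, -1.709, -0.664]
contact_force: [-0.4, 0.3, -0.1]
grip_width: 0.0259
gripper_force: 0.0
```

send_rows:
  steps:
    - {"dx": 50, "dy": 0, "dz": 15, "yaw": 0, "gripper": 0.3}

```text
clock: 13.38
tcp_pos: [0.1543, 1.1797, 0.2423]
orientation: [-1.948, -1.687, -0.697]
contact_force: [-0.1, -0.1, -0.2]
grip_width: 0.0259
gripper_force: 0.0
```

send_rows:
  steps:
    - {"dx": 50, "dy": 0, "dz": 15, "yaw": 0, "gripper": 0.3}

```text
clock: 13.5
tcp_pos: [0.1559, 1.1865, 0.2577]
orientation: [-1.923, -1.665, -0.729]
contact_force: [-0.2, -0.2, -0.7]
grip_width: 0.0255
gripper_force: 0.0
```

```bash
python3 - <<'E'
from plan import *
o=status.get_obs(); print(o['clock'],o['tcp_pos'],o['joints'].round(2)); print(Ro.from_rotvec(o['orientation']).as_matrix().round(3))
t=grab('top');s=grab('side')
save(t,'t4.png',[150,120,300,210],5)
E
```

```text
13.5 [0.15591987 1.1865309  0.25765149] [-1.59  1.38  1.29  0.24 -1.34  0.96 -1.47]
[[ 0.113  0.991  0.077]
 [ 0.729 -0.136  0.671]
 [ 0.675 -0.02  -0.737]]
```

View pics/t4.png

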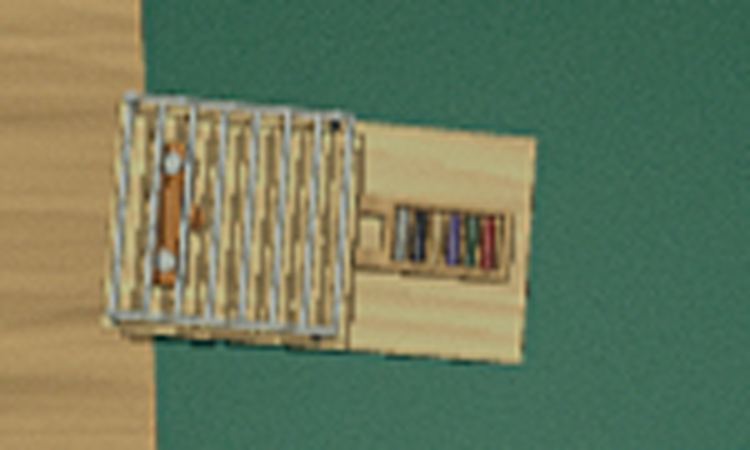

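Lean is 42.5° towards azimuth 83.5°. The top view shows the box in line with the tongue at (200,215), its rear wall about 14 mm up the slope. Now plan the way back to the foot, holding the lean.

```bash
cat > plan2.py <<'E'
from h import *
F=np.array([.5295,-.036,.012]); yaw=np.radians(85)
a=np.radians(10)
E=np.array([np.cos(yaw)*np.cos(a),np.sin(yaw)*np.cos(a),np.sin(a)])
N=np.array([-np.cos(yaw)*np.sin(a),-np.sin(yaw)*np.sin(a),np.cos(a)])
LAT=np.array([-np.sin(yaw),np.cos(yaw),0])
def here():
    o=status.get_obs(); R=Ro.from_rotvec(o['orientation']).as_matrix(); p=o['tcp_pos']
    T=p+.030*R[:,2]; U=T+.011*R[:,0]; Lw=T-.011*R[:,0]
    sl=lambda P:(np.array([(P-F)@E,(P-F)@LAT,(P-F)@N])*1000).round(1)
    print('t %.2f'%o['clock'],'tcp',p.round(4),'j',o['joints'].round(2),'lean %.1f az %.1f yaw-to-go %.1f roll %.3f'%(np.degrees(np.arccos(-R[2,2])),np.degrees(np.arctan2(R[1,2],R[0,2])),np.degrees(np.arctan2(R[:,1]@E,R[:,0]@E)),R[2,1]))
    print('slope s,lat,h: upper corner',sl(U),'lower',sl(Lw)); return p,R
def deltas(wps,p,R):
    for w in wps:
        d=R.T@(np.array(w)-p)*100; print('to',np.round(w,3),'-> dx %.1f dy %.1f dz %.1f'%tuple(d),'rows>=%.1f'%(np.linalg.norm(d)/6.25)); 
E
python3 - <<'E'
from plan2 import *
p,R=here()
for w in [(.40,.80,.33),(.58,.42,.35),(.53,.1,.32),(.53,-.1,.25)]:
    deltas([w],p,R); p=np.array(w)
print('up/E/LAT in tool', (R.T@[0,0,1]).round(3),(R.T@E).round(3),(R.T@LAT).round(3))
E
```

```text
t 13.60 tcp [0.1557 1.1865 0.2594] j [-1.59  1.37  1.29  0.24 -1.34  0.96 -1.47] lean 42.6 az 83.5 yaw-to-go -3.5 roll -0.020
slope s,lat,h: upper corner [1235.6  477.8   18.5] lower [1217.1  478.9    6.6]
to [0.4  0.8  0.33] -> dx -20.6 dy 29.3 dz -29.3 rows>=7.4
to [0.58 0.42 0.35] -> dx -24.3 dy 22.9 dz -25.6 rows>=6.7
to [0.53 0.1  0.32] -> dx -25.9 dy -0.6 dz -19.7 rows>=5.2
to [ 0.53 -0.1   0.25] -> dx -19.3 dy 2.8 dz -8.3 rows>=3.4
up/E/LAT in tool [ 0.676 -0.02  -0.737] [ 0.841 -0.051  0.538] [-0.049 -0.999 -0.018]
```

send_rows:
  steps:
    - {"dx": -3, "dy": 3, "dz": -4, "yaw": 0, "gripper": 0.3}
    - {"dx": -6, "dy": 7, "dz": -8, "yaw": 0, "gripper": 0.3}
    - {"dx": -9, "dy": 11, "dz": -12, "yaw": 0, "gripper": 0.3}
    - {"dx": -12, "dy": 15, "dz": -16, "yaw": 0, "gripper": 0.3}
    - {"dx": -14, "dy": 19, "dz": -20, "yaw": 0, "gripper": 0.3}

```text
clock: 14.22
tcp_pos: [0.2943, 0.9481, 0.2993]
orientation: [-1.924, -1.667, -0.723]
contact_force: [1.1, 0.5, 0.3]
grip_width: 0.0259
gripper_force: 0.0
```

```bash
python3 - <<'E'
from plan2 import *
p,R=here()
for w in [(.40,.80,.33),(.58,.42,.35),(.53,.1,.32),(.53,-.1,.25)]:
    deltas([w],p,R); p=np.array(w)
E
```

```text
t 14.22 tcp [0.2943 0.9481 0.2993] j [-1.78  0.9   0.97  1.29 -1.34  0.78 -0.65] lean 42.3 az 83.6 yaw-to-go -3.4 roll -0.021
slope s,lat,h: upper corner [1020.4  319.    96.8] lower [1001.9  320.1   85. ]
to [0.4  0.8  0.33] -> dx -7.6 dy 12.4 dz -11.4 rows>=3.0
to [0.58 0.42 0.35] -> dx -24.4 dy 22.9 dz -25.5 rows>=6.7
to [0.53 0.1  0.32] -> dx -26.0 dy -0.6 dz -19.6 rows>=5.2
to [ 0.53 -0.1   0.25] -> dx -19.3 dy 2.8 dz -8.2 rows>=3.4
```

send_rows:
  steps:
    - {"dx": -4, "dy": 5, "dz": -5, "yaw": 0, "gripper": 0.3}
    - {"dx": -8, "dy": 10, "dz": -9, "yaw": 0, "gripper": 0.3}
    - {"dx": -11, "dy": 14, "dz": -13, "yaw": 0, "gripper": 0.3}
    - {"dx": -15, "dy": 18, "dz": -17, "yaw": 0, "gripper": 0.3}
    - {"dx": -18, "dy": 21, "dz": -20, "yaw": 0, "gripper": 0.3}

```text
clock: 14.85
tcp_pos: [0.4544, 0.6799, 0.3218]
orientation: [-1.924, -1.666, -0.727]
contact_force: [0.3, -0.1, -0.2]
grip_width: 0.0257
gripper_force: 0.0
```

```bash
python3 - <<'E'
from plan2 import *
p,R=here()
for w in [(.58,.42,.35),(.53,.1,.32),(.53,-.1,.25)]:
    deltas([w],p,R); p=np.array(w)
E
```

```text
t 14.85 tcp [0.4544 0.6799 0.3218] j [-1.53  0.58  0.88  1.69 -1.33  0.82 -0.15] lean 42.4 az 83.5 yaw-to-go -3.5 roll -0.020
slope s,lat,h: upper corner [775.1 136.2 163. ] lower [756.5 137.3 151.2]
to [0.58 0.42 0.35] -> dx -15.6 dy 15.9 dz -18.5 rows>=4.6
to [0.53 0.1  0.32] -> dx -25.9 dy -0.6 dz -19.6 rows>=5.2
to [ 0.53 -0.1   0.25] -> dx -19.3 dy 2.9 dz -8.2 rows>=3.4
```

send_rows:
  steps:
    - {"dx": -3, "dy": 3, "dz": -4, "yaw": 0, "gripper": 0.3}
    - {"dx": -6, "dy": 6, "dz": -8, "yaw": 0, "gripper": 0.3}
    - {"dx": -10, "dy": 10, "dz": -12, "yaw": 0, "gripper": 0.3}
    - {"dx": -13, "dy": 13, "dz": -15, "yaw": 0, "gripper": 0.3}
    - {"dx": -16, "dy": 16, "dz": -18.5, "yaw": 0, "gripper": 0.3}

```text
clock: 15.48
tcp_pos: [0.5804, 0.4174, 0.3472]
orientation: [-1.925, -1.665, -0.727]
contact_force: [0.6, 0.3, 0.1]
grip_width: 0.0254
gripper_force: 0.0
```

```bash
python3 - <<'E'
from plan2 import *
p,R=here()
for w in [(.53,.1,.32),(.53,-.1,.25)]:
    deltas([w],p,R); p=np.array(w)
E
```

```text
t 15.47 tcp [0.5804 0.4174 0.3472] j [-1.16  0.47  0.94  1.78 -1.25  1.11  0.17] lean 42.4 az 83.5 yaw-to-go -3.5 roll -0.020
slope s,lat,h: upper corner [532.7 -12.3 231.5] lower [514.2 -11.2 219.7]
to [0.53 0.1  0.32] -> dx -25.6 dy -0.6 dz -19.6 rows>=5.2
to [ 0.53 -0.1   0.25] -> dx -19.3 dy 2.9 dz -8.2 rows>=3.4
```

Going well; add the yaw correction on the way.

send_rows:
  steps:
    - {"dx": -5, "dy": 0, "dz": -4, "yaw": -1, "gripper": 0.3}
    - {"dx": -10, "dy": 0, "dz": -8, "yaw": -2, "gripper": 0.3}
    - {"dx": -15, "dy": 0, "dz": -12, "yaw": -3.5, "gripper": 0.3}
    - {"dx": -20, "dy": 0, "dz": -16, "yaw": -3.5, "gripper": 0.3}
    - {"dx": -24, "dy": -0.6, "dz": -19, "yaw": -3.5, "gripper": 0.3}

```text
clock: 16.1
tcp_pos: [0.5316, 0.1156, 0.3262]
orientation: [-1.882, -1.731, -0.752]
contact_force: [1.7, 0.5, -0.5]
grip_width: 0.0254
gripper_force: 0.0
```

```bash
python3 - <<'E'
from plan2 import *
p,R=here()
for w in [(.53,-.1,.25)]:
    deltas([w],p,R); p=np.array(w)
E
```

```text
t 16.10 tcp [0.5316 0.1156 0.3262] j [-0.78  0.35  1.04  1.99 -1.08  1.35  0.64] lean 42.4 az 83.4 yaw-to-go -0.0 roll 0.022
slope s,lat,h: upper corner [228.8  10.7 263.7] lower [210.3  10.4 252. ]
to [ 0.53 -0.1   0.25] -> dx -21.0 dy 1.7 dz -8.8 rows>=3.7
```

send_rows:
  steps:
    - {"dx": -6, "dy": 0.5, "dz": -2.5, "yaw": 0, "gripper": 0.3}
    - {"dx": -12, "dy": 1, "dz": -5, "yaw": 0, "gripper": 0.3}
    - {"dx": -17, "dy": 1.4, "dz": -7, "yaw": 0, "gripper": 0.3}
    - {"dx": -21, "dy": 1.7, "dz": -8.8, "yaw": 0, "gripper": 0.3}
    - {"dx": -21, "dy": 1.7, "dz": -8.8, "yaw": 0, "gripper": 0.3}

```text
clock: 16.73
tcp_pos: [0.5305, -0.1011, 0.2487]
orientation: [-1.889, -1.727, -0.749]
contact_force: [-0.2, 0.7, 0.8]
grip_width: 0.0254
gripper_force: 0.0
```

```bash
python3 - <<'E'
from plan2 import *
p,R=here()
# target: upper corner at s=-8, lat 0, h=20
U0=F-.008*E+.020*N-.003*LAT*0
T=U0-.011*R[:,0]-.030*R[:,2]
deltas([T-.0*E],p,R); print('via'); deltas([T+[0,-.02,.05]],p,R)
print('E,N,LAT in tool', (R.T@E).round(3),(R.T@N).round(3),(R.T@LAT).round(3))
E
```

```text
t 16.73 tcp [ 0.5305 -0.1011  0.2487] j [-0.25  0.63  0.97  1.89 -1.06  1.58  1.05] lean 42.2 az 83.2 yaw-to-go -0.4 roll 0.019
slope s,lat,h: upper corner [  2.7  -7.2 224.9] lower [-15.9  -7.3 213.1]
to [ 0.525 -0.075  0.045] -> dx -11.8 dy -1.1 dz 16.7 rows>=3.3
via
to [ 0.525 -0.095  0.095] -> dx -9.9 dy -0.8 dz 11.7 rows>=2.5
E,N,LAT in tool [ 0.846 -0.006  0.533] [ 0.533  0.021 -0.846] [ 0.006 -1.    -0.021]
```

send_rows:
  steps:
    - {"dx": -5, "dy": -0.4, "dz": 4, "yaw": -0.3, "gripper": 0.3}
    - {"dx": -9.9, "dy": -0.8, "dz": 9, "yaw": -0.3, "gripper": 0.3}
    - {"dx": -10.5, "dy": -1, "dz": 13, "yaw": -0.3, "gripper": 0.3}
    - {"dx": -11.8, "dy": -1.1, "dz": 15.5, "yaw": -0.3, "gripper": 0.3}
    - {"dx": -11.8, "dy": -1.1, "dz": 16.2, "yaw": -0.3, "gripper": 0.3}

```text
clock: 17.35
tcp_pos: [0.526, -0.0729, 0.0494]
orientation: [-1.874, -1.736, -0.75]
contact_force: [-0.1, 0.1, 0.1]
grip_width: 0.0257
gripper_force: 0.0
```

```bash
python3 - <<'E'
from plan2 import *
p,R=here()
f=grab('side'); save(f,'s5.png',[220,120,340,220],6)
print('E,N,LAT in tool', (R.T@E).round(3),(R.T@N).round(3),(R.T@LAT).round(3))
E
```

```text
t 17.35 tcp [ 0.526  -0.0729  0.0494] j [-0.15  0.91  0.76  1.99 -1.3   1.39  1.35] lean 42.4 az 83.7 yaw-to-go 0.4 roll 0.022
slope s,lat,h: upper corner [-4.6  0.  23.8] lower [-23.2  -0.3  12.1]
E,N,LAT in tool [0.844 0.006 0.536] [ 0.536  0.022 -0.844] [ 0.017 -1.    -0.015]
```

View pics/s5.png

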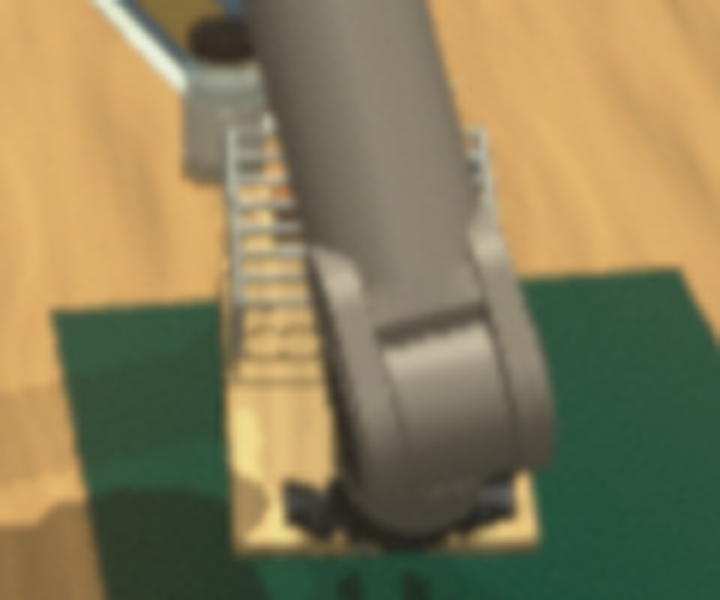

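send_rows:
  steps:
    - {"dx": 0.2, "dy": 0, "dz": 0.7, "yaw": 0.4, "gripper": 0.3}
    - {"dx": 1.0, "dy": 0, "dz": 1.1, "yaw": 0.4, "gripper": 0.3}
    - {"dx": 1.9, "dy": 0, "dz": 1.6, "yaw": 0.4, "gripper": 0.3}
    - {"dx": 2.7, "dy": 0, "dz": 2.2, "yaw": 0.4, "gripper": 0.3}
    - {"dx": 3.6, "dy": 0, "dz": 2.7, "yaw": 0.4, "gripper": 0.3}

```text
clock: 18.02
tcp_pos: [0.5307, -0.0307, 0.0552]
orientation: [-1.885, -1.731, -0.749]
contact_force: [-0.4, -1.5, 0.8]
grip_width: 0.0255
gripper_force: 1.0
```

```bash
python3 - <<'E'
from plan2 import *
p,R=here()
print('E,N,LAT in tool', (R.T@E).round(3),(R.T@N).round(3),(R.T@LAT).round(3))
E
```

```text
t 18.02 tcp [ 0.5307 -0.0307  0.0552] j [-0.21  0.86  0.72  2.03 -1.32  1.33  1.3 ] lean 42.3 az 83.3 yaw-to-go -0.2 roll 0.021
slope s,lat,h: upper corner [38.1 -1.2 22.1] lower [19.5 -1.4 10.4]
E,N,LAT in tool [ 0.846 -0.002  0.534] [ 0.534  0.022 -0.845] [ 0.01 -1.   -0.02]
```

send_rows:
  steps:
    - {"dx": 0.7, "dy": 0, "dz": 0.8, "yaw": 0, "gripper": 0.3}
    - {"dx": 1.5, "dy": 0, "dz": 1.4, "yaw": 0, "gripper": 0.3}
    - {"dx": 2.3, "dy": 0, "dz": 1.9, "yaw": 0, "gripper": 0.3}
    - {"dx": 3.2, "dy": 0, "dz": 2.4, "yaw": 0, "gripper": 0.3}
    - {"dx": 4.0, "dy": 0, "dz": 3.0, "yaw": 0, "gripper": 0.3}

```text
clock: 18.65
tcp_pos: [0.5347, 0.0201, 0.0596]
orientation: [-1.882, -1.73, -0.749]
contact_force: [0.0, -4.9, 3.2]
grip_width: 0.0259
gripper_force: 1.9
```

```bash
python3 - <<'E'
from plan2 import *
p,R=here()
t=grab('top');save(t,'t6.png',[150,110,290,215],5.5)
print('E,N,LAT in tool', (R.T@E).round(3),(R.T@N).round(3),(R.T@LAT).round(3))
E
```

```text
t 18.65 tcp [0.5347 0.0201 0.0596] j [-0.25  0.8   0.64  2.06 -1.34  1.24  1.24] lean 42.4 az 83.5 yaw-to-go -0.1 roll 0.020
slope s,lat,h: upper corner [89.1 -0.7 17.6] lower [70.5 -0.9  5.8]
E,N,LAT in tool [ 0.845 -0.001  0.535] [ 0.535  0.02  -0.845] [ 0.01  -1.    -0.018]
```

View pics/t6.png

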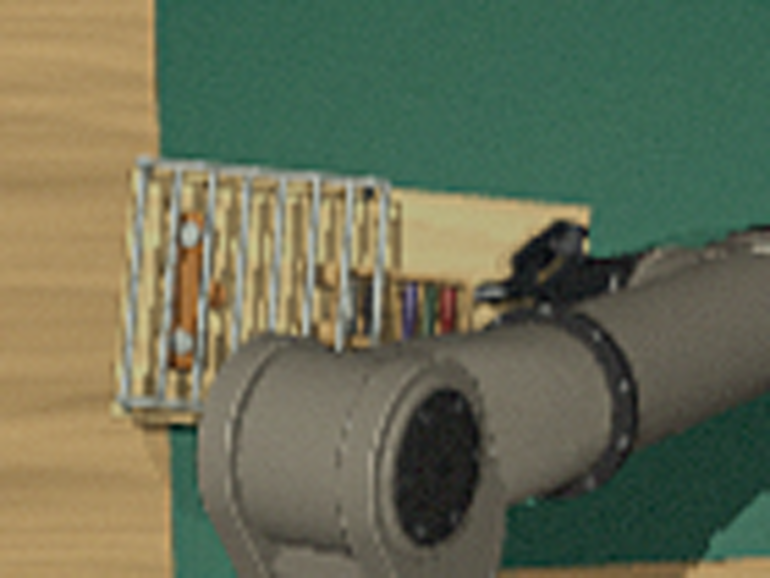

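```bash
python3 - <<'E'
from plan2 import *
X=pts(dict(np.load('last_top.npz')))
for u,v in [(223,190),(200,182),(210,175),(240,180),(265,172),(222,200)]:
    print((u,v),np.nanmedian(X[v-1:v+2,u-1:u+2].reshape(-1,3),0).round(3))
E
```

```text
(223, 190) [0.381 0.035 0.721]
(200, 182) [0.405 0.096 0.7  ]
(210, 175) [0.424 0.072 0.687]
(240, 180) [ 0.415 -0.005  0.642]
(265, 172) [ 0.448 -0.073  0.545]
(222, 200) [0.356 0.039 0.715]
```

The elbow is at 0.7 m, well clear. The box front at (320,270) is under the shelf and straight. I'll push on.

send_rows:
  steps:
    - {"dx": 0.8, "dy": 0, "dz": 0.5, "yaw": 0, "gripper": 0.3}
    - {"dx": 1.7, "dy": 0, "dz": 1.1, "yaw": 0, "gripper": 0.3}
    - {"dx": 2.5, "dy": 0, "dz": 1.6, "yaw": 0, "gripper": 0.3}
    - {"dx": 3.4, "dy": 0, "dz": 2.1, "yaw": 0, "gripper": 0.3}
    - {"dx": 4.2, "dy": 0, "dz": 2.7, "yaw": 0, "gripper": 0.3}

```text
clock: 19.32
tcp_pos: [0.5391, 0.0692, 0.0679]
orientation: [-1.882, -1.73, -0.749]
contact_force: [-0.1, -4.2, 3.4]
grip_width: 0.0253
gripper_force: 1.9
```

```bash
python3 - <<'E'
from plan2 import *
p,R=here()
print('E,N,LAT in tool', (R.T@E).round(3),(R.T@N).round(3),(R.T@LAT).round(3))
t=grab('top');im=cv2.resize(t['color'][125:185,160:260,::-1],None,fx=8,fy=8,interpolation=cv2.INTER_CUBIC);cv2.imwrite('pics/t7.png',im)
E
```

```text
t 19.32 tcp [0.5391 0.0692 0.0679] j [-0.28  0.74  0.54  2.08 -1.35  1.14  1.16] lean 42.4 az 83.5 yaw-to-go -0.1 roll 0.020
slope s,lat,h: upper corner [139.1  -0.8  17.3] lower [120.5  -1.    5.5]
E,N,LAT in tool [ 0.845 -0.001  0.535] [ 0.535  0.02  -0.845] [ 0.01  -1.    -0.018]
```

View pics/t7.png

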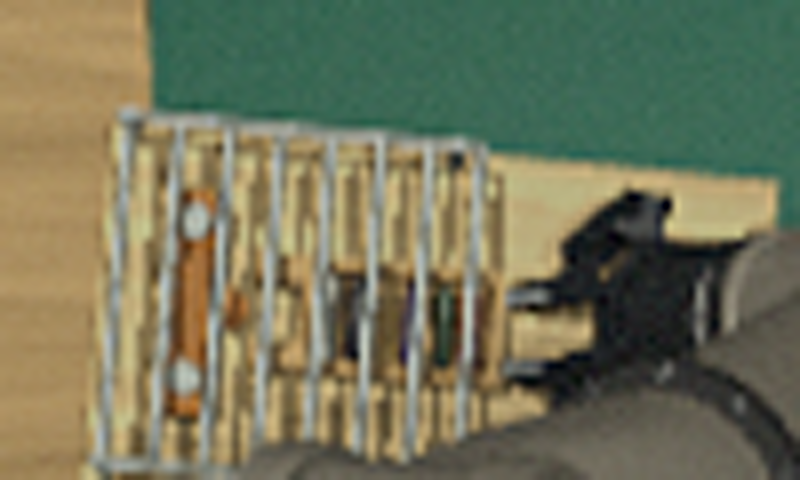

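Fingers at (525,295) and (525,370) push the rear wall evenly. The prongs are near x=275, the tongue at (237,305). To check lateral alignment I'll rectify the image to the slope plane at box-top height and read numbers.

```bash
cat > rect.py <<'E'
from plan2 import *
from fit import proj
def rect(f,h,s0=100,s1=300,w=60):
    s,l=np.meshgrid(np.arange(s0,s1),np.arange(-w,w+1),indexing='ij')
    P=F+(s[...,None]*E+l[...,None]*LAT+h*N)/1000
    q=proj(f,P.reshape(-1,3)).reshape(*s.shape,2).astype(np.float32)
    return cv2.remap(f['color'],q[...,0],q[...,1],cv2.INTER_CUBIC)
E
python3 - <<'E'
from rect import *
f=dict(np.load('last_top.npz')); m=rect(f,28)
g=m.astype(int).sum(-1)//3
print('lat cols -44..44 step 4; rows s')
print('     ',list(range(-44,45,4)))
for s in range(110,286,5):
    r=m[s-100:s-95].mean(0).mean(-1); print(s,[int(r[l+60-1:l+60+2].mean()) for l in range(-44,45,4)])
E
```

```text
lat cols -44..44 step 4; rows s
      [-44, -40, -36, -32, -28, -24, -20, -16, -12, -8, -4, 0, 4, 8, 12, 16, 20, 24, 28, 32, 36, 40, 44]
110 [126, 135, 153, 134, 78, 23, 37, 35, 40, 102, 153, 151, 135, 141, 95, 21, 25, 24, 47, 74, 96, 92, 71]
115 [153, 154, 155, 163, 133, 39, 88, 93, 31, 96, 148, 150, 133, 134, 112, 76, 65, 14, 52, 116, 152, 124, 75]
120 [162, 163, 160, 168, 149, 52, 97, 115, 22, 122, 171, 159, 145, 137, 117, 92, 85, 12, 61, 131, 154, 130, 91]
125 [161, 164, 164, 165, 155, 79, 82, 110, 61, 121, 168, 162, 152, 149, 125, 103, 89, 32, 100, 145, 147, 144, 110]
130 [163, 167, 167, 167, 163, 129, 103, 121, 87, 104, 125, 117, 112, 104, 91, 98, 104, 66, 66, 109, 148, 153, 131]
135 [150, 150, 145, 138, 147, 152, 144, 145, 141, 135, 131, 131, 133, 130, 124, 109, 113, 118, 97, 102, 143, 151, 135]
140 [100, 103, 105, 109, 127, 125, 94, 80, 86, 93, 94, 99, 109, 106, 101, 89, 94, 117, 100, 80, 98, 104, 101]
145 [142, 158, 162, 159, 130, 93, 89, 87, 68, 63, 66, 72, 68, 68, 70, 53, 55, 76, 76, 100, 136, 136, 131]
150 [164, 161, 150, 140, 134, 133, 144, 159, 154, 160, 164, 163, 156, 
[... 2421 characters left out ...]

260 [132, 139, 146, 146, 143, 150, 146, 118, 113, 107, 99, 99, 88, 80, 91, 122, 149, 153, 143, 120, 118, 114, 117]
265 [144, 125, 126, 129, 148, 152, 146, 143, 138, 114, 96, 93, 79, 66, 94, 151, 164, 156, 151, 146, 143, 139, 131]
270 [113, 119, 128, 126, 122, 125, 130, 133, 142, 148, 149, 131, 121, 126, 121, 120, 127, 136, 129, 123, 133, 136, 128]
275 [114, 134, 140, 135, 134, 121, 114, 104, 96, 94, 103, 109, 127, 151, 159, 149, 132, 119, 111, 103, 107, 103, 99]
280 [140, 147, 124, 100, 90, 96, 101, 103, 103, 105, 110, 110, 105, 101, 107, 106, 100, 97, 104, 134, 170, 160, 117]
285 [174, 181, 181, 150, 90, 96, 105, 117, 113, 115, 112, 108, 109, 108, 105, 103, 99, 96, 127, 171, 184, 176, 145]
```

```bash
python3 - <<'E'
from rect import *
f=dict(np.load('last_top.npz'))
def show(h,rows,name):
    m=rect(f,h,100,310,70).astype(float); print(name)
    for s in rows:
        r=m[s-100:s-96].mean(0); q=r[:,0]/(r.sum(-1)+1); print(s,[int(1000*q[l+70-1:l+70+2].mean()) for l in range(-24,25,3)])
show(24,range(248,276,3),'tongue lat -24..24 step 3')
m=rect(f,34,100,310,70).astype(float)
for s in range(270,300,4):
    r=m[s-100:s-96].mean(0); q=r[:,0]/(r.sum(-1)+1); print('bar',s,[(l,int(1000*q[l+70])) for l in list(range(-64,-44,3))+list(range(46,66,3))])
E
```

```text
tongue lat -24..24 step 3
248 [325, 329, 331, 329, 330, 334, 334, 333, 331, 327, 328, 328, 329, 334, 346, 340, 328]
251 [348, 354, 359, 358, 353, 358, 362, 365, 364, 361, 357, 355, 356, 363, 372, 363, 351]
254 [417, 424, 439, 450, 438, 414, 403, 400, 400, 402, 397, 394, 398, 406, 413, 416, 421]
257 [416, 413, 414, 415, 409, 405, 415, 431, 442, 446, 434, 416, 408, 411, 412, 413, 415]
260 [395, 395, 399, 403, 399, 407, 442, 483, 498, 501, 479, 439, 409, 396, 387, 384, 387]
263 [397, 397, 397, 399, 402, 424, 475, 516, 515, 520, 520, 486, 425, 392, 382, 380, 384]
266 [400, 398, 393, 394, 407, 438, 473, 483, 486, 489, 496, 479, 411, 388, 385, 385, 388]
269 [367, 362, 356, 354, 367, 384, 394, 395, 407, 403, 387, 381, 360, 360, 366, 364, 370]
272 [326, 327, 323, 322, 322, 322, 321, 321, 332, 335, 327, 321, 316, 320, 326, 324, 328]
275 [370, 378, 379, 366, 359, 358, 352, 352, 353, 349, 347, 347, 353, 363, 367, 364, 374]
bar 270 [(-64, 356), (-61, 356), (-58, 358), (-55, 354), (-52, 343), (-49, 346), (-46, 355), (46, 348), (49, 356), (52, 350), (55, 342), (58, 346), (61, 357), (64, 365)]
bar 
[... 485 characters left out ...]
61, 406), (64, 410)]
bar 286 [(-64, 398), (-61, 396), (-58, 395), (-55, 417), (-52, 478), (-49, 444), (-46, 357), (46, 381), (49, 466), (52, 513), (55, 495), (58, 414), (61, 396), (64, 403)]
bar 290 [(-64, 399), (-61, 400), (-58, 396), (-55, 408), (-52, 484), (-49, 517), (-46, 389), (46, 452), (49, 528), (52, 532), (55, 516), (58, 417), (61, 396), (64, 395)]
bar 294 [(-64, 366), (-61, 373), (-58, 362), (-55, 357), (-52, 367), (-49, 379), (-46, 369), (46, 393), (49, 394), (52, 380), (55, 368), (58, 366), (61, 365), (64, 362)]
bar 298 [(-64, 341), (-61, 344), (-58, 334), (-55, 323), (-52, 323), (-49, 333), (-46, 339), (46, 333), (49, 333), (52, 336), (55, 340), (58, 342), (61, 342), (64, 340)]
```

Tongue centre is at lateral +1.2 mm and the box at about 0–1, within the ±4 mm clearance. About 25 mm remain. Go slower, watching force.

send_rows:
  steps:
    - {"dx": 0.3, "dy": 0, "dz": 0.2, "yaw": 0, "gripper": 0.3}
    - {"dx": 0.6, "dy": 0, "dz": 0.4, "yaw": 0, "gripper": 0.3}
    - {"dx": 0.8, "dy": 0, "dz": 0.5, "yaw": 0, "gripper": 0.3}
    - {"dx": 1.1, "dy": 0, "dz": 0.7, "yaw": 0, "gripper": 0.3}
    - {"dx": 1.4, "dy": 0, "dz": 0.9, "yaw": 0, "gripper": 0.3}

```text
clock: 20.0
tcp_pos: [0.5407, 0.0846, 0.0706]
orientation: [-1.883, -1.73, -0.749]
contact_force: [-0.6, -3.8, 3.1]
grip_width: 0.0258
gripper_force: 1.9
```

send_rows:
  steps:
    - {"dx": 0.1, "dy": 0, "dz": 0.1, "yaw": 0, "gripper": 0.3}
    - {"dx": 0.2, "dy": 0, "dz": 0.1, "yaw": 0, "gripper": 0.3}
    - {"dx": 0.3, "dy": 0, "dz": 0.2, "yaw": 0, "gripper": 0.3}
    - {"dx": 0.4, "dy": 0, "dz": 0.3, "yaw": 0, "gripper": 0.3}

```text
clock: 20.5
tcp_pos: [0.541, 0.0895, 0.0711]
orientation: [-1.883, -1.73, -0.749]
contact_force: [-1.0, -4.8, 2.5]
grip_width: 0.0257
gripper_force: 2.0
```

```bash
python3 - <<'E'
from rect import *
here(); o=status.get_obs();print(o['contact_force']@E)
E
```

```text
t 20.50 tcp [0.541  0.0895 0.0711] j [-0.28  0.71  0.48  2.08 -1.35  1.09  1.13] lean 42.4 az 83.4 yaw-to-go -0.1 roll 0.020
slope s,lat,h: upper corner [159.7  -1.   16.8] lower [141.1  -1.2   5.1]
-4.358987381489669
```

send_rows:
  steps:
    - {"dx": 0.1, "dy": 0, "dz": 0.06, "yaw": 0, "gripper": 0.3}
    - {"dx": 0.2, "dy": 0, "dz": 0.12, "yaw": 0, "gripper": 0.3}
    - {"dx": 0.3, "dy": 0, "dz": 0.18, "yaw": 0, "gripper": 0.3}

```text
clock: 20.88
tcp_pos: [0.5411, 0.0903, 0.0712]
orientation: [-1.888, -1.73, -0.747]
contact_force: [-3.6, -12.7, 5.2]
grip_width: 0.0256
gripper_force: 6.2
```

send_rows:
  steps:
    - {"dx": 0.1, "dy": 0, "dz": 0.06, "yaw": 0, "gripper": 0.3}
    - {"dx": 0.2, "dy": 0, "dz": 0.12, "yaw": 0, "gripper": 0.3}

```text
clock: 21.12
tcp_pos: [0.5412, 0.0904, 0.0713]
orientation: [-1.892, -1.731, -0.745]
contact_force: [-5.1, -18.8, 5.0]
grip_width: 0.0254
gripper_force: 9.0
```

```bash
python3 - <<'E'
from rect import *
here(); o=status.get_obs();print(o['contact_force']@E)
E
```

```text
t 21.12 tcp [0.5412 0.0904 0.0713] j [-0.28  0.7   0.48  2.09 -1.35  1.08  1.12] lean 42.0 az 83.2 yaw-to-go -0.4 roll 0.020
slope s,lat,h: upper corner [160.5  -1.3  16.8] lower [141.9  -1.4   5.1]
-18.015071816434354
```

send_rows:
  steps:
    - {"dx": -0.15, "dy": 0, "dz": -0.1, "yaw": 0, "gripper": 0.3}
    - {"dx": -0.15, "dy": 0, "dz": -0.1, "yaw": 0, "gripper": 0.3}
    - {"dx": -0.15, "dy": 0, "dz": -0.1, "yaw": 0, "gripper": 0.3}
    - {"dx": -0.15, "dy": 0, "dz": -0.1, "yaw": 0, "gripper": 0.3}
    - {"dx": -0.15, "dy": 0, "dz": -0.1, "yaw": 0, "gripper": 0.3}

```text
clock: 21.75
tcp_pos: [0.5412, 0.0903, 0.0713]
orientation: [-1.889, -1.73, -0.747]
contact_force: [-2.1, -12.2, 2.6]
grip_width: 0.0255
gripper_force: 5.8
```

```bash
python3 - <<'E'
from rect import *
here(); o=status.get_obs();print(o['contact_force']@E)
f=grab('top')
m=rect(f,28,100,310,70).astype(float)
print('brightness, red; lat',list(range(-36,37,4)))
for s in range(140,300,4):
    r=m[s-100:s-96].mean(0); q=r[:,0]/(r.sum(-1)+1); print(s,[int(r[l+69:l+72].mean()) for l in range(-36,37,4)],[int(100*q[l+69:l+72].mean()) for l in range(-36,37,4)] if s>228 else '')
E
```

```text
t 21.75 tcp [0.5412 0.0903 0.0713] j [-0.27  0.7   0.48  2.08 -1.35  1.08  1.12] lean 42.1 az 83.2 yaw-to-go -0.3 roll 0.020
slope s,lat,h: upper corner [160.4  -1.2  16.8] lower [141.8  -1.4   5.1]
-11.71889140416701
brightness, red; lat [-36, -32, -28, -24, -20, -16, -12, -8, -4, 0, 4, 8, 12, 16, 20, 24, 28, 32, 36]
140 [96, 102, 70, 57, 101, 88, 53, 89, 120, 117, 109, 89, 93, 128, 65, 20, 54, 93, 103] 
144 [150, 151, 127, 77, 76, 80, 42, 88, 153, 159, 150, 123, 92, 96, 61, 29, 78, 131, 140] 
148 [168, 161, 142, 114, 99, 99, 82, 111, 146, 149, 148, 161, 152, 125, 82, 65, 102, 128, 127] 
152 [142, 135, 146, 156, 160, 173, 171, 169, 166, 157, 146, 140, 140, 143, 126, 110, 132, 156, 158] 
156 [146, 143, 148, 135, 124, 116, 103, 98, 100, 109, 113, 113, 112, 119, 134, 123, 114, 134, 153] 
160 [146, 160, 149, 128, 108, 122, 122, 121, 127, 128, 127, 134, 136, 116, 122, 127, 102, 107, 146] 
164 [117, 130, 136, 124, 65, 87, 80, 67, 55, 37, 38, 68, 81, 75, 88, 116, 100, 68, 99] 
168 [150, 150, 136, 87, 51, 52, 41, 41, 56, 58, 51, 50, 41, 45, 52, 72, 67, 99, 144] 
172 [145, 142, 135, 96, 92, 
[... 3552 characters left out ...]
 52, 52, 49, 37, 32]
284 [176, 146, 103, 109, 115, 115, 116, 116, 115, 109, 110, 114, 113, 112, 116, 110, 126, 168, 186] [32, 35, 49, 49, 47, 48, 47, 47, 48, 48, 48, 48, 47, 48, 48, 49, 42, 33, 32]
288 [176, 140, 70, 68, 92, 110, 102, 100, 94, 88, 84, 83, 80, 77, 71, 73, 116, 158, 165] [33, 34, 52, 51, 48, 48, 49, 49, 49, 50, 50, 50, 50, 49, 52, 50, 39, 34, 32]
292 [100, 81, 79, 85, 87, 79, 79, 77, 77, 79, 76, 67, 63, 70, 84, 85, 86, 91, 102] [34, 39, 44, 42, 42, 45, 44, 43, 43, 43, 44, 44, 45, 42, 41, 43, 42, 37, 33]
296 [123, 136, 158, 157, 150, 128, 142, 151, 149, 152, 156, 145, 130, 149, 162, 155, 139, 125, 134] [33, 33, 33, 33, 33, 35, 34, 33, 33, 34, 33, 33, 33, 32, 32, 33, 34, 36, 34]
```

Contact at about 12 N. I'll check that it's truly home by calibrating with the earlier unobstructed picture (t4): the distance from inner rear wall to prong tips, against the stop face.

```bash
python3 - <<'E'
from rect import *
f=dict(np.load('last_top.npz'))
im=np.zeros_like(f['color']); c=cv2.imread('pics/t4.png')[:,:,::-1]; im[120:210,150:300]=cv2.resize(c,(150,90),interpolation=cv2.INTER_AREA)
g=dict(f); g['color']=im
a=rect(g,28,-10,180,70).astype(float); b=rect(f,28,100,310,70).astype(float); bb=rect(f,34,100,310,70).astype(float)
def prof(m,s0,rng,lats): 
    c=np.concatenate([m[:,l0+70:l1+71] for l0,l1 in lats],1).mean((1,2)); return [(s,int(c[s-s0])) for s in rng]
mid=[(-10,12)]; pr=[(-25,-17),(18,26)]
print('t4 mid rear',prof(a,-10,range(6,34),mid))
print('t4 prong L',prof(a,-10,range(100,150,2),pr[:1]));print('t4 prong R',prof(a,-10,range(100,150,2),pr[1:]))
print('now mid rear',prof(b,100,range(154,174),mid))
print('now prong L',prof(b,100,range(244,284,2),pr[:1]));print('now prong R',prof(b,100,range(244,284,2),pr[1:]))
q=bb[...,0]/(bb.sum(-1)+1)
print('bar red L/R',[(s,int(100*q[s-100,45-70+70-90+20:70-30].mean()) if 0 else int(100*q[s-100,70-52:70-42].mean()),int(100*q[s-100,70+44:70+54].mean())) for s in range(270,300,2)])
for nm,m,s0,r in (('t4',a,-10,range(20,110,15)),('now',b,100,[164,182,188,208,212,232,238])):
    print(nm,[(s,[int(m[s-s0-2:s-s0+3,l+70].mean()) for l in range(-34,-15,2)],[int(m[s-s0-2:s-s0+3,l+70].mean()) for l in range(16,37,2)]) for s in r])
E
```

```text
t4 mid rear [(6, 125), (7, 138), (8, 149), (9, 156), (10, 161), (11, 164), (12, 165), (13, 162), (14, 157), (15, 146), (16, 133), (17, 120), (18, 109), (19, 106), (20, 110), (21, 119), (22, 127), (23, 130), (24, 126), (25, 120), (26, 111), (27, 105), (28, 103), (29, 103), (30, 101), (31, 95), (32, 84), (33, 73)]
t4 prong L [(100, 93), (102, 90), (104, 94), (106, 103), (108, 103), (110, 90), (112, 95), (114, 114), (116, 132), (118, 139), (120, 143), (122, 141), (124, 137), (126, 133), (128, 128), (130, 125), (132, 123), (134, 125), (136, 126), (138, 124), (140, 108), (142, 90), (144, 112), (146, 152), (148, 154)]
t4 prong R [(100, 109), (102, 116), (104, 116), (106, 118), (108, 115), (110, 106), (112, 102), (114, 115), (116, 135), (118, 143), (120, 142), (122, 138), (124, 133), (126, 130), (128, 126), (130, 122), (132, 120), (134, 124), (136, 126), (138, 126), (140, 113), (142, 85), (144, 90), (146, 135), (148, 160)]
now mid rear [(154, 151), (155, 124), (156, 102), (157, 94), (158, 106), (159, 127), (160, 143), (161, 142), (162, 126), (163, 104), (164, 80), (165, 60), (166, 47), (167
[... 1519 characters left out ...]
9], [91, 92, 101, 117, 124, 119, 103, 80, 77, 101, 116]), (182, [157, 155, 151, 148, 138, 121, 94, 60, 36, 32], [65, 70, 80, 98, 113, 114, 98, 87, 88, 105, 127]), (188, [104, 111, 122, 134, 140, 127, 103, 80, 68, 65], [71, 69, 81, 99, 114, 116, 101, 93, 101, 112, 117]), (208, [117, 111, 117, 126, 127, 118, 87, 58, 62, 81], [82, 69, 71, 93, 113, 118, 111, 95, 99, 127, 144]), (212, [112, 113, 124, 138, 141, 133, 104, 73, 76, 101], [109, 114, 117, 121, 122, 125, 118, 95, 88, 110, 126]), (232, [161, 159, 156, 149, 142, 117, 90, 67, 61, 58], [59, 59, 72, 92, 109, 113, 95, 85, 93, 111, 128]), (238, [134, 137, 143, 142, 135, 110, 81, 64, 70, 74], [63, 62, 81, 107, 129, 133, 109, 82, 85, 100, 106])]
```

The rear wall top peaks at 160.5. In t4 the prong tips were 117 mm ahead of that peak, so the tips are at about 277.5 mm, against the stop face at about 278. Both prongs read alike and the tongue sits in the slot, so the box is home. Retreat straight down the slope, then up.

send_rows:
  steps:
    - {"dx": -0.5, "dy": 0, "dz": -0.3, "yaw": 0, "gripper": 0.3}
    - {"dx": -1.7, "dy": 0, "dz": -1.1, "yaw": 0, "gripper": 0.3}
    - {"dx": -4.2, "dy": 0, "dz": -2.7, "yaw": 0, "gripper": 0.3}
    - {"dx": -7.5, "dy": 0, "dz": -4.8, "yaw": 0, "gripper": 0.3}
    - {"dx": -11, "dy": 0, "dz": -7.2, "yaw": 0, "gripper": 0.3}

```text
clock: 22.42
tcp_pos: [0.5295, -0.0363, 0.0508]
orientation: [-1.88, -1.73, -0.749]
contact_force: [1.0, -0.1, 0.2]
grip_width: 0.0254
gripper_force: 0.0
```

send_rows:
  steps:
    - {"dx": 0, "dy": 0, "dz": -4, "yaw": 0, "gripper": 0.3}
    - {"dx": 0, "dy": 0, "dz": -9, "yaw": 0, "gripper": 0.3}
    - {"dx": 0, "dy": 0, "dz": -14, "yaw": 0, "gripper": 0.3}
    - {"dx": 0, "dy": 0, "dz": -14, "yaw": 0, "gripper": 0.3}
    - {"dx": 0, "dy": 0, "dz": -14, "yaw": 0, "gripper": 0.3}

```text
clock: 23.05
tcp_pos: [0.5189, -0.1287, 0.154]
orientation: [-1.881, -1.729, -0.749]
contact_force: [-0.4, 0.5, -0.6]
grip_width: 0.0257
gripper_force: 0.0
```

```bash
python3 - <<'E'
from rect import *
here(); f=grab('top')
b=rect(f,28,100,310,70).astype(float)
def prof(lats,rng): c=b[:,lats[0]+70:lats[1]+71].mean((1,2)); return [(s,int(c[s-100])) for s in rng]
for l in ((-22,-8),(-7,7),(8,22)): print('rear',prof(l,range(156,168)))
for l in ((-25,-17),(18,26)): print('prong',prof(l,range(256,284,2)))
print(status.get_obs()['contact_force'])
E
```

```text
t 23.05 tcp [ 0.5189 -0.1287  0.154 ] j [ 0.01  0.67  0.65  1.91 -1.03  1.39  1.15] lean 42.4 az 83.6 yaw-to-go -0.0 roll 0.019
slope s,lat,h: upper corner [-41.8   2.1 136.6] lower [-60.4   1.9 124.8]
rear [(156, 137), (157, 115), (158, 103), (159, 105), (160, 116), (161, 124), (162, 122), (163, 112), (164, 99), (165, 84), (166, 68), (167, 53)]
rear [(156, 100), (157, 92), (158, 106), (159, 130), (160, 147), (161, 144), (162, 124), (163, 97), (164, 70), (165, 51), (166, 41), (167, 38)]
rear [(156, 106), (157, 111), (158, 122), (159, 132), (160, 135), (161, 132), (162, 125), (163, 113), (164, 98), (165, 85), (166, 73), (167, 61)]
prong [(256, 139), (258, 144), (260, 148), (262, 149), (264, 121), (266, 81), (268, 70), (270, 93), (272, 142), (274, 179), (276, 143), (278, 81), (280, 78), (282, 105)]
prong [(256, 142), (258, 146), (260, 146), (262, 146), (264, 123), (266, 83), (268, 67), (270, 86), (272, 135), (274, 186), (276, 162), (278, 90), (280, 75), (282, 103)]
[-0.12065424  0.36951023 -0.66528574]
```

The box stayed where it was pressed, square within measurement, and the arm is clear. Hand in.

```bash
python3 -c "
from bench import workorder; print(workorder.hand_in())"
```

```text
the job is handed in; nothing more can be done
None
```

The pastel box is home against the stop, with the tongue in its notch. I pressed it there at 12–18 N, let go and moved the arm clear, then handed the job in at about 23 s.

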